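# Free the foot mould from among the tall moulds

## Task

The low foot mould on the pale round kiln shelf is hemmed in by three tall moulds: first stand all three on the wooden board, then set the foot mould upright in the middle of the round steel stand, and then put each tall mould back upright on the very spot on the kiln shelf where it stood at the start. Set everything down gently without dropping or toppling it, and do not disturb the two amber glass tumblers.

Things in the scene. Friction and masses are not known exactly. Their poses are not given: they have to be found in the camera images.
- round_mould: Hollow mould of dark grey graphite, open at the top, 105 mm tall, about 0.4 kg, round, 54 mm in diameter, walls 7 mm thick. Origin: centre of its underside, z up along the mould. It may be gripped across any diameter. Starts on any of three spots on the kiln shelf, 64 mm from its middle, a third of a turn apart; that spot is where it belongs. Heading when put back does not matter.
- square_mould: Hollow mould of dark grey graphite, open at the top, 105 mm tall, about 0.4 kg, square, 45 mm across flats, walls 7 mm thick. Origin: centre of its underside, z up along the mould. Its flat sides face its own x and y axes. Starts on any of three spots on the kiln shelf, 64 mm from its middle, a third of a turn apart; that spot is where it belongs. Heading when put back does not matter.
- hex_mould: Hollow mould of dark grey graphite, open at the top, 105 mm tall, about 0.4 kg, hexagonal, 52 mm across flats (60 mm across corners), walls 7 mm thick. Origin: centre of its underside, z up along the mould. Its flats face its own x axis and every 60 degrees from it. Starts on any of three spots on the kiln shelf, 64 mm from its middle, a third of a turn apart; that spot is where it belongs. Heading when put back does not matter.
- foot_mould: The low foot mould: a round graphite cup, dark grey, 52 mm in diameter, only 36 mm tall, with a hollow 18 mm deep in its top, about 0.2 kg. Origin: centre of its underside, z up. Starts in the middle of the kiln shelf, among the three tall moulds, with too little room beside it for a gripper until they are gone.
- kiln_shelf: Pale round ceramic kiln shelf lying on the bench, fixed, 224 mm in diameter, 12 mm thick. Origin: centre of its underside, so its top is 12 mm above the origin.
- board: Wooden board lying flat on the bench to one side of the kiln shelf, fixed, 320 mm along its own x by 130 mm along its y, 18 mm thick, empty at the start: the side area for the tall moulds. Origin: centre of its underside.
- stand: Round dark steel stand on the other side of the kiln shelf, fixed, 120 mm in diameter, 20 mm high, flat-topped with a thin bright ring 68 mm across marking its middle. Origin: centre of its underside. The foot mould goes in its middle.
- tumbler_a: Finished drinking tumbler of amber glass, empty, 90 mm tall, 68 mm wide at the rim, 0.22 kg; stands upright on the bench between the robot and the kiln shelf. Origin: centre of its underside. A bystander, to be left alone.
- tumbler_b: Finished drinking tumbler of amber glass, empty, 90 mm tall, 68 mm wide at the rim, 0.22 kg; stands upright on the bench beyond the kiln shelf. Origin: centre of its underside. A bystander, to be left alone.
Mind the look-alikes: they are no part of the job. Leave any purple look-alike of the hex_mould alone.

How it is judged:
On the way, in this order (a step that is already met when the one before it is completed fails the run):
1. all three tall moulds stand released on the wooden board while the foot mould is still on the kiln shelf (x of round_mould in the frame of board between -0.16 and 0.16 m and y of round_mould in the frame of board between -0.065 and 0.065 m and z of round_mould in the frame of board between 0.012 and 0.026 m and linear speed of each of round_mould, square_mould, hex_mould below 0.03 m/s and angular speed of each of round_mould, square_mould, hex_mould below 0.2 rad/s and contact force between the fingers and round_mould below 0.3 N and angle between each of round_mould, square_mould, hex_mould's own z axis and vertical below 0.12 rad and x of square_mould in the frame of board between -0.16 and 0.16 m and y of square_mould in the frame of board between -0.065 and 0.065 m and z of square_mould in the frame of board between 0.012 and 0.026 m and contact force between the fingers and square_mould below 0.3 N and x of hex_mould in the frame of board between -0.16 and 0.16 m and y of hex_mould in the frame of board between -0.065 and 0.065 m and z of hex_mould in the frame of board between 0.012 and 0.026 m and contact force between the fingers and hex_mould below 0.3 N and horizontal distance between foot_mould and kiln_shelf below 0.09 m and height (world z) of foot_mould below 0.02 m), for 0.2 s.
2. the foot mould stands released in the middle of the steel stand, the tall moulds still on the board (horizontal distance between foot_mould and stand below 0.014 m and z of foot_mould in the frame of stand between 0.014 and 0.027 m and linear speed of each of foot_mould, round_mould, square_mould, hex_mould below 0.03 m/s and angular speed of each of foot_mould, round_mould, square_mould, hex_mould below 0.2 rad/s and contact force between the fingers and foot_mould below 0.3 N and angle between each of foot_mould, round_mould, square_mould, hex_mould's own z axis and vertical below 0.12 rad and x of round_mould in the frame of board between -0.16 and 0.16 m and y of round_mould in the frame of board between -0.065 and 0.065 m and z of round_mould in the frame of board between 0.012 and 0.026 m and contact force between the fingers and round_mould below 0.3 N and x of square_mould in the frame of board between -0.16 and 0.16 m and y of square_mould in the frame of board between -0.065 and 0.065 m and z of square_mould in the frame of board between 0.012 and 0.026 m and contact force between the fingers and square_mould below 0.3 N and x of hex_mould in the frame of board between -0.16 and 0.16 m and y of hex_mould in the frame of board between -0.065 and 0.065 m and z of hex_mould in the frame of board between 0.012 and 0.026 m and contact force between the fingers and hex_mould below 0.3 N), for 0.2 s.
At the end, for the whole second after the job is handed in: The foot mould stands upright on the steel stand, its centre within 14 mm of the stand's; each tall mould stands upright on the kiln shelf within 15 mm of where it stood at the start (any heading); all released and at rest (horizontal distance between foot_mould and stand below 0.014 m and z of foot_mould in the frame of stand between 0.014 and 0.027 m and linear speed of each of foot_mould, round_mould, square_mould, hex_mould below 0.03 m/s and angular speed of each of foot_mould, round_mould, square_mould, hex_mould below 0.2 rad/s and contact force between the fingers and foot_mould below 0.3 N and angle between each of foot_mould, round_mould, square_mould, hex_mould's own z axis and vertical below 0.12 rad and distance of each of round_mould, square_mould, hex_mould from where it was at the start of the episode below 0.015 m and contact force between the fingers and round_mould below 0.3 N and contact force between the fingers and square_mould below 0.3 N and contact force between the fingers and hex_mould below 0.3 N); the robot touches nothing.
It fails at once if a mould is toppled (tilted more than 0.6 rad) (angle between any of round_mould, square_mould, hex_mould, foot_mould's own z axis and vertical above 0.6 rad).
It fails at once if a mould is dropped (faster than 0.7 m/s, out of the fingers: a fall of about 25 mm) ((linear speed of round_mould above 0.7 m/s and contact force between the fingers and round_mould below 0.1 N) or (linear speed of square_mould above 0.7 m/s and contact force between the fingers and square_mould below 0.1 N) or (linear speed of hex_mould above 0.7 m/s and contact force between the fingers and hex_mould below 0.1 N) or (linear speed of foot_mould above 0.7 m/s and contact force between the fingers and foot_mould below 0.1 N)).
It fails at once if a tumbler is disturbed (moved more than 15 mm or tilted more than 0.3 rad) (distance of any of tumbler_a, tumbler_b from where it was at the start of the episode above 0.015 m or angle between any of tumbler_a, tumbler_b's own z axis and vertical above 0.3 rad).
It also fails if it takes over 128 s, if anything falls off the work surface, if the arm or the gripper's body presses on something with over 40 N, if the wrist force passes 120 N, or if a joint passes its speed limit or range.

## Robot

A 6-joint arm with a two-finger parallel gripper is mounted at the origin on the work surface. World frame = base frame: x ahead of the robot, y to its left, z up, the work surface at z = 0. Lengths are in m, angles in rad, forces in N, time in s.
With the tool pointing down it reaches from about 0.275 to 0.975 m from the base axis. Payload 8.4 kg.
Tool frame: the origin (TCP) lies on the mounting face of the last link; the fingertips stand 190 mm ahead of it and the grasp point (between the pads) lies 171 mm ahead of it; z points along the fingers, y is the direction in which the jaws open and shut (so a half turn about z gives the same grasp; the last joint's range is limited). The gripper opens to 92 mm and grips with 3 to 60 N. Pads are 20 mm wide; open, the fingers measure 128 mm over their backs; the gripper's body (75 mm by 189 mm) begins 69 mm behind the grasp point.
Start: joints at [-1.274, 0.353, 1.633, -0, 1.155, -0.002], TCP at [0.184, -0.597, 0.405] pointing down, gripper open.
Joint ranges: [-2.63, 2.63], [-0.92, 2.1], [0.06, 2.66], [-1.3, 4.44], [0, 2.69], [-3.02, 3.02]. Speed limits (rad/s): [2.22, 2.22, 2.79, 3.14, 3.14, 3.14].

## Interface

Orientations are given as a unit quaternion [x, y, z, w].
In Python, from cell import arm gives the robot as it stands. The module is installed in compiled form; this text tells all that it offers.
- The arm moves only by the tool send_rows, never from a script. Its argument "moves" is a list that holds one entry, the list of rows, each a list of 5 numbers: the shift along the tool's x, y, z scaled (see below), then the turn about the tool's z scaled (see below), then the gripper's target within -1 to 1 (fully open at 1, half-way at 0, shut at -1). In form: [[[x, y, z, twist, grip], ...]]. A call has 1 to 8 rows; each row shifts and turns the pose as measured when the row begins, along the tool's axes as they then stand; what a row does not reach is not made up. The controller multiplies each number of a shift by 150 mm and each number of a turn by 0.1 rad. A row lasts 1/8 s, in which the tool goes at most 62.5 mm and 10.7 degrees, less where a joint would pass 70% of its speed; a pose out of reach is approached as far as the arm can. A call with a number of a shift or a turn outside -1 to 1 is refused whole. A call with a gripper value outside its range is refused whole. The fingers move at their own pace and stop on an object; "squeeze" is the grip in N (left out, the last holds). Time passes only in rows, so rows that do not move let the fingers close. It gives the time, the measured TCP pose, the force and the opening at its end, in the units of the state.
- arm.state(): the state, without advancing time (a new reading comes with each control period).
- arm.grab_frame(name): name is "side" or "top" or "wrist"; returns (picture, depth): 384x512x3 uint8, blue, green, red; 384x512 float32, m along the optical axis (not along the pixel's ray), 0 where there is no reading.
- arm.calibration(name): a dict with "fx", "fy", "cx", "cy" (pixels), "position" and "attitude" of the camera in the world. Camera axes: x right, y down, z forward; pixel columns grow to the right and rows downward; lengths in m; the calibration is good to about 2 mm. The wrist camera is an equidistant fisheye: a pixel r from the principal point sees the ray r / f radians off the axis. A picture is of the moment at which its call begins: read the wrist's pose just before it. calibration takes no time and is no camera call; for the wrist camera it gives the pose at the moment of the call.
- arm.sign_off(): hands the job in, once; it reports no verdict.
The state is a dict: "time": time; "joint_pos": joint angles; "joint_vel": joint speeds; "joint_torque": joint torques, N m; "ee_pos": TCP position; "eef_rot": TCP orientation; "ft_force": force on the tool from outside, world axes, zero at the start; "torque": the same for the moment, N m; "finger_gap": opening from 0.0 (shut) to 1.0 (fully open).
Only numpy, scipy, OpenCV 4.12 (cv2) and the standard library are available. Lean on these libraries where they do the work, as an engineer would, in place of code of your own. Each camera call takes 0.05 s, during which the arm holds its last target.

## Working session

There is one attempt and no reset: what is moved stays moved. The work goes in short steps, Python scripts to look and compute and a tool call to move; the robot and the scene stay as the last step left them, time stands still between calls to the robot, and variables do not carry over. Pictures are saved under pics/ and viewed, and the job is handed in when it is done.

Besides the shell and the picture viewer there is one more tool, called after "Emit:" as name(argument=value, ...), one argument or row to a line, values as JSON. send_rows: Moves the arm, as the interface text tells. Shifts and turns lie within -1 to 1; 1 stands for 150 mm of shift or 0.1 rad of turn. Its arguments: {"type":"object","properties":{"moves":{"type":"array"},"squeeze":{"type":"number"}},"required":["moves"]}

```bash
mkdir -p pics; cat > h.py <<'E'
import numpy as np,cv2
from scipy.spatial.transform import Rotation as R
from cell import arm
def grab(n,save):
    c=arm.calibration(n); p,d=arm.grab_frame(n); cv2.imwrite(f'pics/{save}.png',p); np.savez(f'pics/{save}.npz',p=p,d=d,c=np.array([c],dtype=object)); return p,d,c
def load(save):
    z=np.load(f'pics/{save}.npz',allow_pickle=True); return z['p'],z['d'],z['c'][0]
def rot(c):
    a=np.array(c['attitude'],float); return R.from_quat(a).as_matrix() if a.size==4 else a.reshape(3,3)
def cloud(d,c):
    v,u=np.indices(d.shape); P=np.stack([(u-c['cx'])/c['fx']*d,(v-c['cy'])/c['fy']*d,d],-1)
    return P@rot(c).T+np.array(c['position'])
E
python3 - <<'E'
from h import *
for n in ('side','top','wrist'):
    p,d,c=grab(n,n+'0'); print(n,c)
print(arm.state())
E
```

```text
side {'fx': 427.14866954047875, 'fy': 427.14866954047875, 'cx': 258.4657484920292, 'cy': 189.28400071898176, 'position': array([ 0.38963198, -0.86828591,  0.77197348]), 'attitude': array([ 0.90156739, -0.09900939,  0.04850534, -0.41835465])}
top {'fx': 438.75188883025766, 'fy': 438.75188883025766, 'cx': 266.89438558215414, 'cy': 180.44546477377656, 'position': array([ 0.51286334, -0.0083533 ,  0.98711356]), 'attitude': array([ 0.71311992, -0.70025443,  0.01699351, -0.02854699])}
wrist {'fx': 297.3186396354542, 'fy': 297.3186396354542, 'cx': 257.0201134804037, 'cy': 193.31335387593253, 'position': array([ 0.25634513, -0.57476205,  0.38529874]), 'attitude': array([ 0.7971904 , -0.58850239, -0.08061306,  0.10795339])}
{'time': 0.15, 'joint_pos': array([-1.27440597e+00,  3.53495139e-01,  1.63395759e+00,  1.57508304e-05,
        1.15518827e+00, -2.37012890e-03]), 'joint_vel': array([ 0.00081653, -0.00224407, -0.00077607, -0.00025243,  0.00012117,
        0.00041113]), 'joint_torque': array([-2.31982594e-03, -5.94206858e+01, -3.34470320e+01,  6.95471792e-02,
        2.05077633e-02, -8.48174182e-05]), 'ee_pos': array([ 0.18392883, -0.59713981,  0.40413469]), 'eef_rot': array([ 9.88863841e-01,  1.48822137e-01, -6.96563686e-05, -5.19577676e-04]), 'ft_force': array([ 0.19256603, -0.15283603, -0.28987782]), 'torque': array([ 0.01152373,  0.01872453, -0.02133707]), 'finger_gap': 0.9995737615055881}
```

View pics/top0.png

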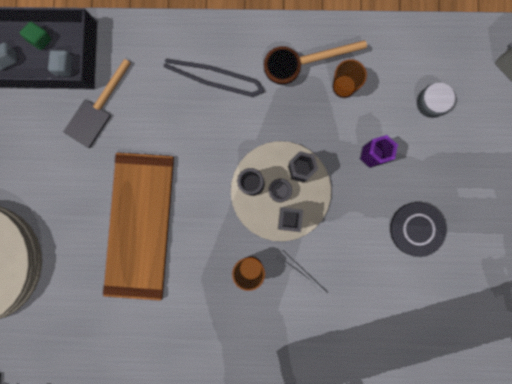

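View pics/side0.png

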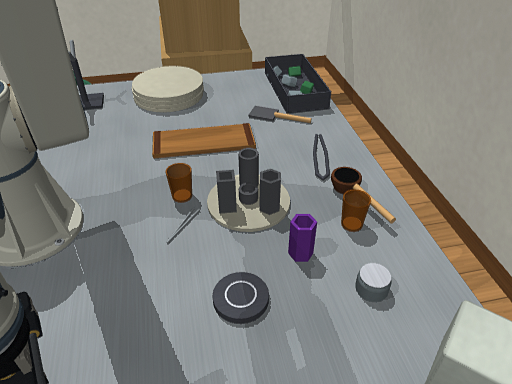

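```bash
python3 - <<'E'
from h import *
p,d,c=load('top0'); W=cloud(d,c)
print(W[10,10],W[370,20],W[200,500])
q=cv2.resize(p,None,fx=1.5,fy=1.5)
z=(np.clip(W[...,2],0,.15)/.15*255).astype(np.uint8)
cv2.imwrite('pics/topz.png',cv2.applyColorMap(z,cv2.COLORMAP_JET))
E
```

```text
[0.93595125 0.5761899  0.06246445] [0.14708233 0.54591643 0.00154708] [ 0.54192713 -0.51251638 -0.00067581]
```

View pics/topz.png

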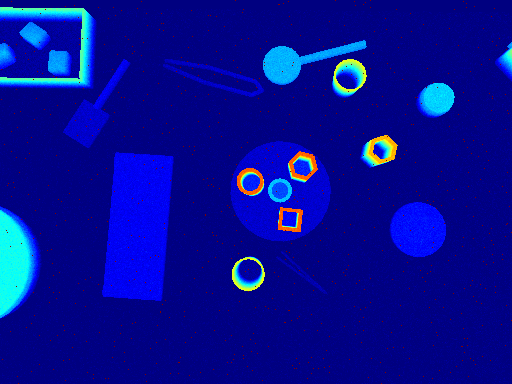

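```bash
cat > meas.py <<'E'
from h import *
def comps(W,lo,hi,minA=40,box=None):
    m=((W[...,2]>lo)&(W[...,2]<hi)).astype(np.uint8)
    if box is not None: m&=((W[...,0]>box[0])&(W[...,0]<box[1])&(W[...,1]>box[2])&(W[...,1]<box[3])).astype(np.uint8)
    n,l,s,ce=cv2.connectedComponentsWithStats(m)
    out=[]
    for i in range(1,n):
        if s[i,4]<minA: continue
        P=W[l==i]; h=cv2.convexHull(P[:,:2].astype(np.float32))
        r=cv2.minAreaRect(h*1000); e=cv2.minEnclosingCircle(h*1000)
        out.append(dict(px=ce[i].round(0),n=int(s[i,4]),z=float(np.median(P[:,2])),rect=np.round(np.array(r[0]+r[1]+(r[2],)),1),circ=np.round([*e[0],e[1]],1),hull=h[:,0]))
    return out
def show(l):
    for o in l: print({k:v for k,v in o.items() if k!='hull'})
E
python3 - <<'E'
from meas import *
p,d,c=load('top0'); W=cloud(d,c)
B=(0.1,0.9,-.5,.45)
print('rims');show(comps(W,.108,.126,box=B))
print('tall others');show(comps(W,.08,.108,box=B))
print('foot');show(comps(W,.040,.056,box=(.4,.6,-.15,.1)))
print('shelf');show(comps(W,.007,.016,500,box=B))
print('board/stand');show(comps(W,.0135,.0235,500,box=B))
E
```

```text
rims
{'px': array([303., 165.]), 'n': 294, 'z': 0.11694004542986491, 'rect': array([600.5, -64.4,  50.7,  57.6,  46. ]), 'circ': array([600.5, -64.7,  29. ])}
{'px': array([250., 181.]), 'n': 267, 'z': 0.11643058220964642, 'rect': array([567.3,  40.1,  52.1,  51.8,   1.7]), 'circ': array([567.5,  41.1,  26.9])}
{'px': array([290., 219.]), 'n': 281, 'z': 0.11670497997654061, 'rect': array([492.8, -40.6,  45.1,  44.8,  84.7]), 'circ': array([493.4, -40.5,  30.7])}
tall others
{'px': array([350.,  74.]), 'n': 270, 'z': 0.08892854203804834, 'rect': array([ 793.8, -161.2,   66.3,   66.2,   44.4]), 'circ': array([ 794.2, -161.4,   34.1])}
{'px': array([382., 149.]), 'n': 412, 'z': 0.10391538774790715, 'rect': array([ 637.7, -225.5,   52.6,   59. ,   76.1]), 'circ': array([ 637.8, -225.9,   29.9])}
{'px': array([306., 160.]), 'n': 45, 'z': 0.09578841648572489, 'rect': array([611. , -68.4,  41.9,  17.7,  72.7]), 'circ': array([602.6, -65.8,  21. ])}
{'px': array([247., 275.]), 'n': 233, 'z': 0.08946995842181682, 'rect': array([380.8,  41.6,  66.7,  65.1,   0.8]), 'circ': array([380.5,  42.4,
[... 274 characters left out ...]
4,  45.5,  75. ]), 'circ': array([808.4, 135.7, 118.7])}
{'px': array([ 92., 117.]), 'n': 1265, 'z': 0.011549643543944943, 'rect': array([752. , 388.6,  72.4, 214.7,  58.5]), 'circ': array([744.9, 377.2, 107.8])}
{'px': array([280., 192.]), 'n': 5494, 'z': 0.011885389341383223, 'rect': array([553.9, -21.5, 221.7, 222. ,  85.7]), 'circ': array([553.9, -21.3, 112. ])}
board/stand
{'px': array([138., 226.]), 'n': 8353, 'z': 0.017647781241716287, 'rect': array([471.1, 293. , 131.6, 319.8,  87.2]), 'circ': array([470.7, 293.2, 171.5])}
{'px': array([418., 229.]), 'n': 2292, 'z': 0.020314478988759932, 'rect': array([ 475. , -323.6,  117.5,  118.7,    1.3]), 'circ': array([ 474.9, -324. ,   60.4])}
```

```bash
cat > plan.py <<'E'
from h import *
import sys
# usage: plan.py x y z [jaw_deg]  (TCP target)
s=arm.state(); p=s['ee_pos'];r=R.from_quat(s['eef_rot']); M=r.as_matrix()
ya=np.degrees(np.arctan2(M[1,1],M[0,1]))
print('t',round(s['time'],2),'tcp',p.round(4),'jaw',ya.round(2),'tilt',np.degrees(np.arccos(-M[2,2])).round(2),'gap',round(s['finger_gap'],3),'F',s['ft_force'].round(1),'q',s['joint_pos'].round(2))
a=[float(v) for v in sys.argv[1:]]
if a:
    k=0
    while k+2<len(a)+0 and k<9 and (k+3)<=len(a):
        t=np.array(a[k:k+3]); dl=M.T@(t-p); print('units',(dl/.15).round(3),'min rows',(np.linalg.norm(dl)/.0625).round(2)); p=t; k+=3
    if len(a)%3==1:
        dj=(ya-a[-1]+90)%180-90; print('twist units',round(np.radians(dj)/.1,2))
E
python3 plan.py .5675 .0408 .40
python3 - <<'E'
from meas import *
p,d,c=load('top0'); W=cloud(d,c)
o=comps(W,.100,.126,box=(.56,.65,-.12,0))
h=o[0]['hull']
for a in range(-80,100,4):
    v=np.array([np.cos(np.radians(a)),np.sin(np.radians(a))]);print(a,round(np.ptp(h@v)*1000,1),end='; ')
E
```

```text
t 0.15 tcp [ 0.1839 -0.5971  0.4041] jaw -72.88 tilt 0.06 gap 1.0 F [ 0.2 -0.2 -0.3] q [-1.27  0.35  1.63  0.    1.16 -0.  ]
units [ 3.696 -3.312  0.031] min rows 11.91
-80 53.5; -76 52.3; -72 52.6; -68 54.2; -64 55.5; -60 56.5; -56 57.3; -52 57.8; -48 58.0; -44 58.2; -40 58.3; -36 58.0; -32 57.5; -28 56.7; -24 55.6; -20 54.2; -16 52.6; -12 52.7; -8 54.3; -4 55.7; 0 56.8; 4 57.6; 8 58.1; 12 58.4; 16 58.4; 20 58.3; 24 57.8; 28 57.1; 32 56.1; 36 54.8; 40 53.3; 44 51.7; 48 51.6; 52 53.3; 56 54.8; 60 55.9; 64 56.8; 68 57.4; 72 57.8; 76 57.9; 80 57.6; 84 57.1; 88 56.3; 92 55.5; 96 54.6;
```

Emit:
send_rows(
  moves=[
    [[0.15,0.1,0,0,1]],
  ],
  squeeze=25,
)

```text
time: 0.28
ee_pos: [0.2095, -0.6049, 0.404]
eef_rot: [0.989, 0.148, -0.0, -0.001]
ft_force: [-0.8, -0.8, -0.4]
finger_gap: 1.001
```

```bash
python3 plan.py .5675 .0408 .40
```

```text
t 0.28 tcp [ 0.2095 -0.6049  0.404 ] jaw -72.99 tilt 0.1 gap 1.001 F [-0.8 -0.8 -0.4] q [-1.24  0.38  1.6  -0.    1.17  0.03]
units [ 3.542 -3.418  0.032] min rows 11.81
```

Emit:
send_rows(
  moves=[
    [[0.28,-0.27,0,0,1],[0.28,-0.27,0,0,1],[0.28,-0.27,0,0,1],[0.28,-0.27,0,0,1],[0.28,-0.27,0,0,1],[0.28,-0.27,0,0,1],[0.28,-0.27,0,0,1],[0.28,-0.27,0,0,1]],
  ],
)

```text
time: 1.27
ee_pos: [0.4519, -0.1873, 0.4047]
eef_rot: [0.989, 0.147, 0.003, 0.001]
ft_force: [0.6, -0.2, 0.2]
finger_gap: 1.0
```

Emit:
send_rows(
  moves=[
    [[0.28,-0.27,0,0,1],[0.28,-0.27,0,0,1],[0.28,-0.27,0,0,1],[0.28,-0.27,0,0,1],[0.1,-0.15,0,0,1],[0,0,0,0,1]],
  ],
)

```text
time: 2.02
ee_pos: [0.5827, 0.0607, 0.4062]
eef_rot: [0.989, 0.15, 0.006, 0.0]
ft_force: [0.6, 0.1, -0.8]
finger_gap: 1.004
```

```bash
python3 plan.py .5675 .0408 .34 -72.9
```

```text
t 2.02 tcp [0.5827 0.0607 0.4062] jaw -72.69 tilt 0.63 gap 1.004 F [ 0.6  0.1 -0.8] q [ 0.1   0.29  1.72 -0.    1.12  1.37]
units [-0.141  0.096  0.44 ] min rows 1.13
twist units 0.04
```

```bash
sed -i "s/^ya=/p=p+M[:,2]*.171\nya=/; s/'tcp',p/'grasp',p/" plan.py; python3 plan.py .5675 .0408 .16  .5675 .0408 .085 -72.9
```

```text
t 2.02 grasp [0.5846 0.0609 0.2352] jaw -72.69 tilt 0.63 gap 1.004 F [ 0.6  0.1 -0.8] q [ 0.1   0.29  1.72 -0.    1.12  1.37]
units [-0.154  0.093  0.5  ] min rows 1.27
units [-0.005 -0.001  0.5  ] min rows 1.2
twist units 0.04
```

Emit:
send_rows(
  moves=[
    [[-0.077,0.047,0.1,0,1],[-0.077,0.047,0.1,0,1],[0,0,0.1,0,1],[0,0,0.1,0,1],[0,0,0.05,0,1],[0,0,0,0,1]],
  ],
)

```text
time: 2.78
ee_pos: [0.563, 0.0362, 0.3325]
eef_rot: [0.989, 0.149, 0.004, 0.001]
ft_force: [-0.1, 0.1, -0.0]
finger_gap: 0.997
```

```bash
python3 plan.py .5675 .0408 .085 -72.9
```

```text
t 2.77 grasp [0.5644 0.0362 0.1615] jaw -72.87 tilt 0.45 gap 0.997 F [-0.1  0.1 -0. ] q [ 0.06  0.34  1.83 -0.    0.96  1.33]
units [ 0.025 -0.024  0.51 ] min rows 1.23
twist units 0.0
```

Emit:
send_rows(
  moves=[
    [[0.02,-0.02,0.1,0,1],[0,0,0.13,0,1],[0,0,0.13,0,1],[0,0,0.08,0,1],[0,0,0.05,0,1],[0,0,0,0,1]],
  ],
)

```text
time: 3.52
ee_pos: [0.5674, 0.0417, 0.2559]
eef_rot: [0.989, 0.149, 0.006, 0.001]
ft_force: [-0.2, -0.1, -0.2]
finger_gap: 0.999
```

```bash
python3 plan.py .5675 .0408 .085 -72.9; python3 -c "
from h import *
grab('wrist','w1');grab('side','s1')"
```

```text
t 3.52 grasp [0.5693 0.0418 0.0849] jaw -72.81 tilt 0.65 gap 0.999 F [-0.2 -0.1 -0.2] q [ 0.07  0.45  1.88 -0.    0.81  1.34]
units [-0.013  0.003 -0.001] min rows 0.03
twist units 0.02
```

View pics/w1.png

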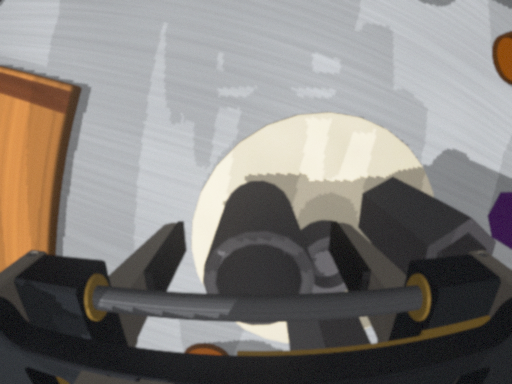

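View pics/s1.png

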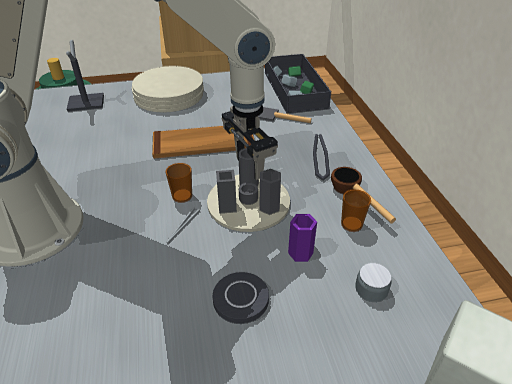

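Emit:
send_rows(
  moves=[
    [[-0.01,0,0,0,-1],[0,0,0,0,-1],[0,0,0,0,-1],[0,0,0,0,-1],[0,0,0,0,-1],[0,0,0,0,-1]],
  ],
  squeeze=25,
)

```text
time: 4.38
ee_pos: [0.5666, 0.041, 0.2582]
eef_rot: [0.989, 0.149, 0.008, 0.001]
ft_force: [0.0, -1.5, -0.3]
finger_gap: 0.595
```

Emit:
send_rows(
  moves=[
    [[0,0,-0.03,0,-1],[0,0,-0.05,0,-1]],
  ],
)

```text
time: 4.62
ee_pos: [0.5658, 0.041, 0.2698]
eef_rot: [0.989, 0.149, 0.006, 0.001]
ft_force: [-0.0, 0.6, -3.1]
finger_gap: 0.589
```

```bash
python3 plan.py .57 .042 .225  .371 .298 .225 -72.9
```

```text
t 4.62 grasp [0.568  0.0411 0.0988] jaw -72.83 tilt 0.73 gap 0.589 F [-0.   0.6 -3.1] q [ 0.07  0.43  1.87 -0.    0.83  1.34]
units [ 0.025  0.001 -0.841] min rows 2.02
units [-0.763 -2.022 -0.016] min rows 5.19
twist units 0.01
```

Emit:
send_rows(
  moves=[
    [[0,0,-0.15,0,-1],[0,0,-0.2,0,-1],[0,0,-0.2,0,-1],[-0.04,-0.1,-0.15,0,-1],[-0.07,-0.2,-0.03,0,-1],[-0.1,-0.26,0,0,-1],[-0.1,-0.26,0,0,-1],[-0.1,-0.26,0,0,-1]],
  ],
)

```text
time: 5.62
ee_pos: [0.4553, 0.1793, 0.3851]
eef_rot: [0.989, 0.147, 0.007, 0.0]
ft_force: [-0.5, -0.0, -3.2]
finger_gap: 0.59
```

```bash
python3 plan.py .371 .298 .225 -72.9
```

```text
t 5.62 grasp [0.4579 0.1795 0.2141] jaw -73.09 tilt 0.85 gap 0.59 F [-0.5 -0.  -3.2] q [ 0.37  0.16  1.94 -0.    1.03  1.65]
units [-0.323 -0.924 -0.08 ] min rows 2.36
twist units -0.03
```

Emit:
send_rows(
  moves=[
    [[-0.08,-0.24,0,0,-1],[-0.08,-0.24,0,0,-1],[-0.08,-0.2,0,0,-1],[-0.06,-0.12,0,0,-1],[0,-0.05,0,0,-1],[0,0,0,0,-1]],
  ],
)

```text
time: 6.38
ee_pos: [0.3698, 0.2925, 0.3864]
eef_rot: [0.989, 0.149, 0.008, -0.0]
ft_force: [0.2, -0.1, -2.9]
finger_gap: 0.591
```

```bash
python3 plan.py .371 .298 .094 -72.9
```

```text
t 6.38 grasp [0.3726 0.2929 0.2154] jaw -72.87 tilt 0.93 gap 0.591 F [ 0.2 -0.1 -2.9] q [ 0.67  0.13  1.97 -0.01  1.02  1.95]
units [-0.013 -0.037  0.809] min rows 1.94
twist units 0.0
```

Emit:
send_rows(
  moves=[
    [[0,-0.02,0.1,0,-1],[0,-0.02,0.15,0,-1],[0,0,0.15,0,-1],[0,0,0.12,0,-1],[0,0,0.1,0,-1],[0,0,0.06,0,-1],[0,0,0.03,0,-1],[0,0,0,0,-1]],
  ],
)

```text
time: 7.38
ee_pos: [0.3723, 0.295, 0.2718]
eef_rot: [0.989, 0.146, 0.007, 0.001]
ft_force: [0.3, 0.7, -3.9]
finger_gap: 0.593
```

```bash
python3 plan.py .371 .298 .094 -72.9
```

```text
t 7.38 grasp [0.3748 0.2951 0.1008] jaw -73.23 tilt 0.83 gap 0.593 F [ 0.3  0.7 -3.9] q [ 0.67  0.3   2.07 -0.01  0.76  1.96]
units [-0.019 -0.026  0.045] min rows 0.13
twist units -0.06
```

Emit:
send_rows(
  moves=[
    [[0,0,0.015,0,-1],[0,0,0.015,0,-1],[0,0,0.015,0,-1]],
  ],
)

```text
time: 7.75
ee_pos: [0.3729, 0.2954, 0.2658]
eef_rot: [0.989, 0.146, 0.008, 0.0]
ft_force: [-0.9, -0.6, -2.7]
finger_gap: 0.595
```

Emit:
send_rows(
  moves=[
    [[0,0,0.012,0,-1]],
  ],
)

```text
time: 7.88
ee_pos: [0.373, 0.2955, 0.2641]
eef_rot: [0.989, 0.146, 0.009, 0.0]
ft_force: [-0.7, -3.9, 15.0]
finger_gap: 0.593
```

Emit:
send_rows(
  moves=[
    [[0,0,0.006,0,-1]],
  ],
)

```text
time: 8.0
ee_pos: [0.3732, 0.2956, 0.2641]
eef_rot: [0.989, 0.146, 0.009, 0.0]
ft_force: [-5.5, -5.2, 20.5]
finger_gap: 0.588
```

Emit:
send_rows(
  moves=[
    [[0,0,0,0,0.4],[0,0,0,0,1],[0,0,0,0,1],[0,0,0,0,1]],
  ],
)

```text
time: 8.5
ee_pos: [0.3737, 0.2961, 0.2649]
eef_rot: [0.989, 0.146, 0.01, -0.0]
ft_force: [0.4, -0.3, 0.1]
finger_gap: 0.987
```

Emit:
send_rows(
  moves=[
    [[0,0,-0.1,0,1],[0,0,-0.2,0,1],[0,0,-0.2,0,1],[0,0,-0.15,0,1]],
  ],
)

```text
time: 9.0
ee_pos: [0.3713, 0.2954, 0.3663]
eef_rot: [0.989, 0.146, 0.008, 0.0]
ft_force: [0.3, 1.5, -0.7]
finger_gap: 1.002
```

```bash
python3 plan.py .6005 -.0648 .16 .6005 -.0648 .087 -74; python3 -c "
from h import *
grab('top','t2');grab('side','s2')
from meas import *
p,d,c=load('t2');show(comps(cloud(d,c),.108,.128,box=(.1,.9,-.5,.45)))"
```

```text
t 9.0 grasp [0.3742 0.2957 0.1954] jaw -73.21 tilt 0.96 gap 1.002 F [ 0.3  1.5 -0.7] q [ 0.67  0.16  1.99 -0.01  0.98  1.96]
units [0.746 2.736 0.257] min rows 6.83
units [-0.008 -0.001  0.487] min rows 1.17
twist units 0.14
{'px': array([303., 165.]), 'n': 296, 'z': 0.11667468174878115, 'rect': array([600.7, -64.5,  50.8,  57.5,  46.1]), 'circ': array([601. , -64.7,  29.1])}
{'px': array([290., 219.]), 'n': 281, 'z': 0.11689378612969104, 'rect': array([492.7, -40.5,  45. ,  44.9,  84.6]), 'circ': array([493.4, -40.7,  30.8])}
```

View pics/t2.png

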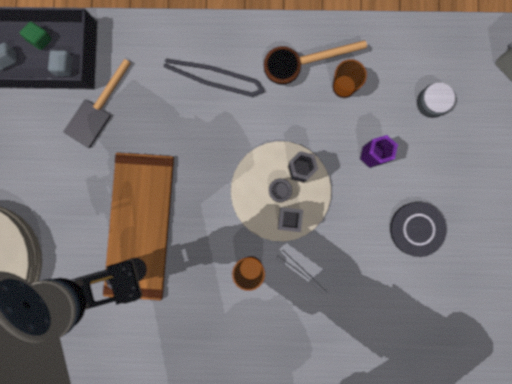

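View pics/s2.png

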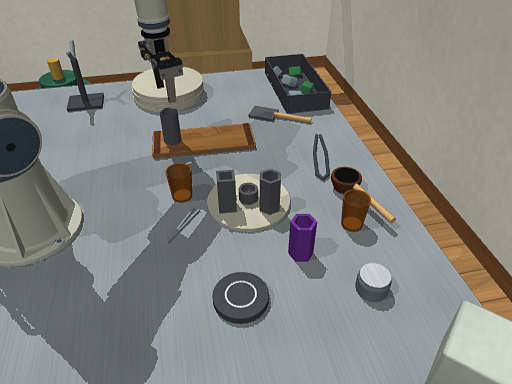

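Emit:
send_rows(
  moves=[
    [[0.04,0.15,0,0.1,1],[0.08,0.3,0,0.1,1],[0.1,0.36,0,0,1],[0.1,0.36,0,0,1],[0.1,0.36,0,0,1],[0.1,0.36,0,0,1],[0.09,0.3,0,0,1],[0.06,0.2,0,0,1]],
  ],
)

```text
time: 10.1
ee_pos: [0.57, -0.0304, 0.3675]
eef_rot: [0.99, 0.138, 0.01, -0.002]
ft_force: [0.3, 0.1, -0.1]
finger_gap: 1.002
```

Emit:
send_rows(
  moves=[
    [[0.04,0.13,0.02,0,1],[0.02,0.06,0.04,0,1],[0.01,0.02,0.05,0,1]],
  ],
)

```text
time: 10.48
ee_pos: [0.5897, -0.0596, 0.3492]
eef_rot: [0.991, 0.137, 0.009, -0.002]
ft_force: [0.6, 0.3, -0.4]
finger_gap: 1.004
```

```bash
python3 plan.py .6005 -.0648 .16 .6005 -.0648 .087 -74
```

```text
t 10.47 grasp [ 0.5927 -0.0585  0.1782] jaw -74.24 tilt 1.06 gap 1.004 F [ 0.6  0.3 -0.4] q [-0.11  0.36  1.76  0.01  1.01  1.19]
units [0.037 0.055 0.122] min rows 0.33
units [-0.009  0.001  0.487] min rows 1.17
twist units -0.04
```

Emit:
send_rows(
  moves=[
    [[0.02,0.03,0.06,0,1],[0.015,0.025,0.1,0,1],[0,0,0.13,0,1],[0,0,0.13,0,1],[0,0,0.1,0,1],[0,0,0.05,0,1],[0,0,0.02,0,1],[0,0,0,0,1]],
  ],
)

```text
time: 11.48
ee_pos: [0.5979, -0.0627, 0.2536]
eef_rot: [0.99, 0.139, 0.008, -0.002]
ft_force: [-0.8, -0.1, 1.4]
finger_gap: 1.001
```

```bash
python3 plan.py .6005 -.0648 .087 -74; python3 -c "
from h import *
grab('wrist','w3')"
```

```text
t 11.47 grasp [ 0.6003 -0.0615  0.0826] jaw -74.01 tilt 0.91 gap 1.001 F [-0.8 -0.1  1.4] q [-0.11  0.49  1.81  0.01  0.83  1.17]
units [-0.004  0.021 -0.029] min rows 0.09
twist units -0.0
```

View pics/w3.png

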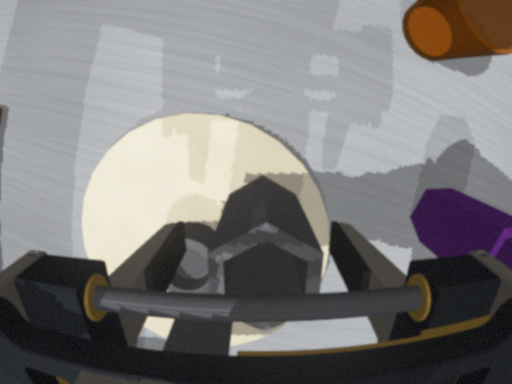

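Emit:
send_rows(
  moves=[
    [[-0.005,0.022,-0.025,0,1],[0,0,0,0,-1],[0,0,0,0,-1],[0,0,0,0,-1],[0,0,0,0,-1],[0,0,0,0,-1],[0,0,0,0,-1]],
  ],
  squeeze=25,
)

```text
time: 12.4
ee_pos: [0.5986, -0.0666, 0.2595]
eef_rot: [0.99, 0.139, 0.009, -0.002]
ft_force: [-0.2, 0.0, 1.2]
finger_gap: 0.562
```

Emit:
send_rows(
  moves=[
    [[0,0,-0.03,0,-1],[0,0,-0.05,0,-1]],
  ],
)

```text
time: 12.65
ee_pos: [0.5977, -0.0665, 0.2708]
eef_rot: [0.99, 0.139, 0.008, -0.002]
ft_force: [0.4, -0.6, -3.6]
finger_gap: 0.566
```

```bash
python3 plan.py .60 -.065 .225  .571 .288 .225 -72.9
```

```text
t 12.65 grasp [ 0.6002 -0.0654  0.0998] jaw -74.02 tilt 0.92 gap 0.566 F [ 0.4 -0.6 -3.6] q [-0.12  0.47  1.8   0.01  0.86  1.17]
units [ 0.013 -0.005 -0.834] min rows 2.0
units [ 0.462 -2.316  0.013] min rows 5.67
twist units -0.19
```

Emit:
send_rows(
  moves=[
    [[0,0,-0.15,0,-1],[0,0,-0.22,0,-1],[0,0,-0.22,0,-1],[0.02,-0.1,-0.15,0,-1],[0.04,-0.22,-0.06,0,-1],[0.06,-0.3,0,0,-1],[0.06,-0.3,0,0,-1],[0.06,-0.3,0,0,-1]],
  ],
)

```text
time: 13.65
ee_pos: [0.579, 0.1204, 0.399]
eef_rot: [0.991, 0.136, 0.008, -0.002]
ft_force: [0.7, 0.2, -2.6]
finger_gap: 0.563
```

Emit:
send_rows(
  moves=[
    [[0.06,-0.3,0,0,-1],[0.06,-0.28,0,0,-1],[0.05,-0.22,0,0,-1],[0.03,-0.12,0,0,-1],[0,-0.04,0,0,-1],[0,0,0,0,-1]],
  ],
)

```text
time: 14.4
ee_pos: [0.5667, 0.2733, 0.4011]
eef_rot: [0.99, 0.138, 0.008, -0.002]
ft_force: [0.3, 0.4, -3.1]
finger_gap: 0.561
```

```bash
python3 plan.py .571 .288 .0945 -72.9
```

```text
t 14.4 grasp [0.5692 0.2744 0.2301] jaw -74.16 tilt 0.9 gap 0.561 F [ 0.3  0.4 -3.1] q [ 0.45  0.36  1.63 -0.    1.13  1.74]
units [ 0.022 -0.082  0.905] min rows 2.18
twist units -0.22
```

Emit:
send_rows(
  moves=[
    [[0.01,-0.04,0.1,0,-1],[0.01,-0.04,0.17,0,-1],[0,0,0.17,0,-1],[0,0,0.15,0,-1],[0,0,0.11,0,-1],[0,0,0.07,0,-1],[0,0,0.03,0,-1],[0,0,0,0,-1]],
  ],
)

```text
time: 15.4
ee_pos: [0.5689, 0.2821, 0.2737]
eef_rot: [0.991, 0.135, 0.007, -0.001]
ft_force: [0.1, -0.2, -3.9]
finger_gap: 0.565
```

```bash
python3 plan.py .571 .288 .0945 -72.9
```

```text
t 15.4 grasp [0.5712 0.2829 0.1027] jaw -74.52 tilt 0.81 gap 0.565 F [ 0.1 -0.2 -3.9] q [ 0.46  0.51  1.72 -0.    0.9   1.76]
units [ 0.007 -0.033  0.055] min rows 0.15
twist units -0.28
```

Emit:
send_rows(
  moves=[
    [[0,-0.015,0.015,0,-1],[0,-0.01,0.015,0,-1],[0,0,0.013,0,-1]],
  ],
)

```text
time: 15.78
ee_pos: [0.5686, 0.2865, 0.2687]
eef_rot: [0.991, 0.135, 0.008, -0.002]
ft_force: [-0.4, -1.0, -3.3]
finger_gap: 0.569
```

Emit:
send_rows(
  moves=[
    [[0,0,0.012,0,-1]],
  ],
)

```text
time: 15.9
ee_pos: [0.5686, 0.2866, 0.267]
eef_rot: [0.991, 0.135, 0.009, -0.002]
ft_force: [0.6, 0.5, -2.5]
finger_gap: 0.568
```

Emit:
send_rows(
  moves=[
    [[0,0,0.008,0,-1]],
  ],
)

```text
time: 16.02
ee_pos: [0.5686, 0.2866, 0.2657]
eef_rot: [0.991, 0.135, 0.009, -0.002]
ft_force: [-0.9, 0.6, -3.8]
finger_gap: 0.566
```

Emit:
send_rows(
  moves=[
    [[0,0,0.008,0,-1]],
  ],
)

```text
time: 16.15
ee_pos: [0.5687, 0.2867, 0.2654]
eef_rot: [0.991, 0.135, 0.009, -0.002]
ft_force: [-5.5, -2.4, 14.9]
finger_gap: 0.566
```

Emit:
send_rows(
  moves=[
    [[0,0,0.008,0,-1]],
  ],
)

```text
time: 16.27
ee_pos: [0.5688, 0.2867, 0.2654]
eef_rot: [0.991, 0.135, 0.009, -0.002]
ft_force: [-4.6, -2.0, 11.9]
finger_gap: 0.565
```

Emit:
send_rows(
  moves=[
    [[0,0,0,0,0.4],[0,0,0,0,1],[0,0,0,0,1],[0,0,0,0,1],[0,0,-0.1,0,1],[0,0,-0.2,0,1],[0,0,-0.2,0,1],[0,0,-0.15,0.4,1]],
  ],
)

```text
time: 17.27
ee_pos: [0.5672, 0.286, 0.3676]
eef_rot: [0.993, 0.115, 0.009, -0.002]
ft_force: [0.8, -0.8, -0.3]
finger_gap: 1.002
```

Emit:
send_rows(
  moves=[
    [[0,0,0,0.9,1],[0,0,0,0.9,1],[0,0,0,0.8,1],[0,0,0,0.4,1]],
  ],
)

```text
time: 17.77
ee_pos: [0.5678, 0.2864, 0.3754]
eef_rot: [0.999, -0.04, 0.012, -0.006]
ft_force: [0.6, -0.8, 0.5]
finger_gap: 1.0
```

```bash
python3 plan.py .493 -.0405 .175 .493 -.0405 .087 -95.3; python3 -c "
from h import *
grab('side','s4')"
```

```text
t 17.77 grasp [0.572  0.2881 0.2045] jaw -94.61 tilt 1.52 gap 1.0 F [ 0.6 -0.8  0.5] q [ 0.47  0.39  1.65 -0.    1.08  2.12]
units [-0.353  2.228  0.161] min rows 5.43
units [-0.014  0.007  0.586] min rows 1.41
twist units 0.12
```

View pics/s4.png

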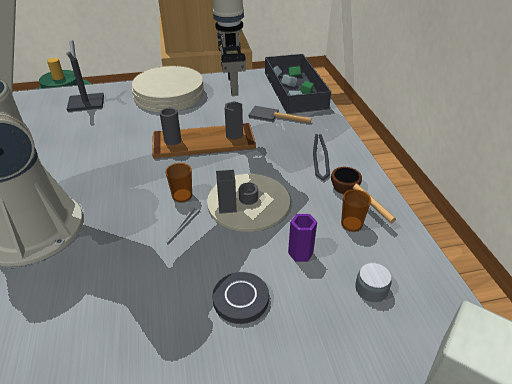

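Emit:
send_rows(
  moves=[
    [[-0.02,0.15,0,0.1,1],[-0.04,0.28,0,0,1],[-0.05,0.33,0,0,1],[-0.06,0.33,0.02,0,1],[-0.06,0.33,0.04,0,1],[-0.05,0.3,0.04,0,1],[-0.03,0.2,0.02,0,1],[-0.02,0.12,0,0,1]],
  ],
)

```text
time: 18.82
ee_pos: [0.4849, -0.0276, 0.3554]
eef_rot: [0.999, -0.043, 0.014, -0.005]
ft_force: [0.2, 0.2, -0.4]
finger_gap: 0.998
```

Emit:
send_rows(
  moves=[
    [[-0.01,0.06,0,0,1],[0,0,0,0,1]],
  ],
)

```text
time: 19.08
ee_pos: [0.4813, -0.0385, 0.3558]
eef_rot: [0.999, -0.044, 0.014, -0.005]
ft_force: [0.1, 0.1, -0.2]
finger_gap: 0.996
```

```bash
python3 plan.py .493 -.0405 .087 -95.3
```

```text
t 19.07 grasp [ 0.4862 -0.037   0.1849] jaw -95.08 tilt 1.73 gap 0.996 F [ 0.1  0.1 -0.2] q [-0.09  0.18  1.99  0.01  0.94  1.56]
units [0.029 0.027 0.654] min rows 1.57
twist units 0.04
```

Emit:
send_rows(
  moves=[
    [[0.015,0.015,0.07,0,1],[0.014,0.012,0.12,0,1],[0,0,0.14,0,1],[0,0,0.12,0,1],[0,0,0.1,0,1],[0,0,0.05,0,1],[0,0,0.02,0,1],[0,0,0,0,1]],
  ],
)

```text
time: 20.08
ee_pos: [0.4898, -0.039, 0.2577]
eef_rot: [0.999, -0.042, 0.015, -0.005]
ft_force: [0.5, 0.8, -0.6]
finger_gap: 0.997
```

```bash
python3 plan.py .493 -.0405 .087 -95.3; python3 -c "
from h import *
grab('wrist','w5')"
```

```text
t 20.07 grasp [ 0.4948 -0.0374  0.0868] jaw -94.75 tilt 1.79 gap 0.997 F [ 0.5  0.8 -0.6] q [-0.09  0.35  2.05  0.02  0.72  1.55]
units [-0.01   0.022 -0.002] min rows 0.06
twist units 0.1
```

View pics/w5.png

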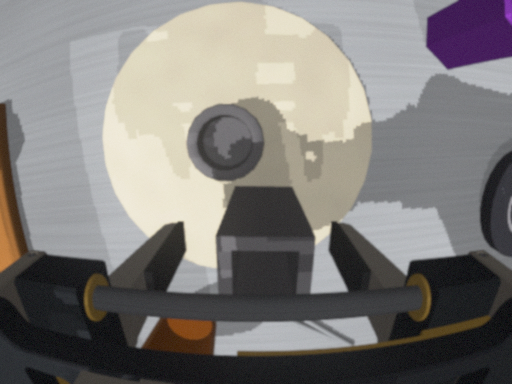

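Square is between the fingers, slightly right of centre (rim 218–312, fingers 185/330), agreeing with the 3 mm computed error. Correct and grip.

Emit:
send_rows(
  moves=[
    [[-0.01,0.022,0,0.1,1],[0,0,0,0,-1],[0,0,0,0,-1],[0,0,0,0,-1],[0,0,0,0,-1],[0,0,0,0,-1],[0,0,0,0,-1]],
  ],
  squeeze=25,
)

```text
time: 21.0
ee_pos: [0.4883, -0.0428, 0.2592]
eef_rot: [0.999, -0.047, 0.016, -0.005]
ft_force: [-0.9, -0.3, 0.3]
finger_gap: 0.491
```

Emit:
send_rows(
  moves=[
    [[0,0,-0.03,0,-1],[0,0,-0.05,0,-1]],
  ],
)

```text
time: 21.25
ee_pos: [0.4871, -0.0427, 0.2707]
eef_rot: [0.999, -0.047, 0.015, -0.005]
ft_force: [-0.1, -0.2, -4.3]
finger_gap: 0.491
```

```bash
python3 plan.py .493 -.0405 .225  .471 .293 .225
```

```text
t 21.25 grasp [ 0.4922 -0.0411  0.0998] jaw -95.38 tilt 1.78 gap 0.491 F [-0.1 -0.2 -4.3] q [-0.09  0.32  2.04  0.02  0.75  1.56]
units [ 0.029 -0.015 -0.834] min rows 2.0
units [-0.355 -2.2    0.016] min rows 5.35
```

Emit:
send_rows(
  moves=[
    [[0,0,-0.15,0,-1],[0,0,-0.22,0,-1],[0,0,-0.22,0,-1],[-0.02,-0.1,-0.15,0,-1],[-0.03,-0.22,-0.06,0,-1],[-0.05,-0.28,0,0,-1],[-0.05,-0.28,0,0,-1],[-0.05,-0.28,0,0,-1]],
  ],
)

```text
time: 22.25
ee_pos: [0.468, 0.1348, 0.3988]
eef_rot: [0.999, -0.05, 0.014, -0.006]
ft_force: [0.6, 0.1, -5.2]
finger_gap: 0.494
```

Emit:
send_rows(
  moves=[
    [[-0.05,-0.28,0,0,-1],[-0.04,-0.27,0,0,-1],[-0.03,-0.22,0,0,-1],[-0.01,-0.12,0,0,-1],[0,-0.05,0,0,-1],[0,0,0,0,-1]],
  ],
)

```text
time: 23.0
ee_pos: [0.46, 0.2828, 0.401]
eef_rot: [0.999, -0.048, 0.014, -0.005]
ft_force: [-0.1, -1.0, -4.4]
finger_gap: 0.488
```

```bash
python3 plan.py .471 .293 .0943
```

```text
t 23.0 grasp [0.4648 0.2844 0.23  ] jaw -95.5 tilt 1.68 gap 0.488 F [-0.1 -1.  -4.4] q [ 0.55  0.22  1.83 -0.01  1.07  2.22]
units [ 0.012 -0.05   0.906] min rows 2.18
```

Emit:
send_rows(
  moves=[
    [[0.01,-0.03,0.1,0,-1],[0,-0.02,0.17,0,-1],[0,0,0.17,0,-1],[0,0,0.15,0,-1],[0,0,0.11,0,-1],[0,0,0.07,0,-1],[0,0,0.03,0,-1],[0,0,0,0,-1]],
  ],
)

```text
time: 24.0
ee_pos: [0.467, 0.287, 0.2739]
eef_rot: [0.999, -0.051, 0.013, -0.004]
ft_force: [-0.5, -0.1, -4.6]
finger_gap: 0.484
```

Emit:
send_rows(
  moves=[
    [[0,0,0.015,0,-1],[0,0,0.012,0,-1]],
  ],
)

```text
time: 24.25
ee_pos: [0.4676, 0.2873, 0.2708]
eef_rot: [0.999, -0.051, 0.014, -0.005]
ft_force: [-0.5, 0.6, -5.1]
finger_gap: 0.485
```

```bash
python3 plan.py .471 .293 .0943
```

```text
t 24.25 grasp [0.4725 0.2888 0.0999] jaw -95.84 tilt 1.74 gap 0.485 F [-0.5  0.6 -5.1] q [ 0.55  0.4   1.92 -0.01  0.8   2.23]
units [-0.014 -0.026  0.037] min rows 0.11
```

Emit:
send_rows(
  moves=[
    [[0,0,0.015,0,-1],[0,0,0.012,0,-1],[0,0,0.01,0,-1]],
  ],
)

```text
time: 24.62
ee_pos: [0.4679, 0.2876, 0.2656]
eef_rot: [0.999, -0.051, 0.015, -0.005]
ft_force: [-3.0, -0.8, 13.3]
finger_gap: 0.492
```

Emit:
send_rows(
  moves=[
    [[0,0,0.01,0,-1]],
  ],
)

```text
time: 24.75
ee_pos: [0.4681, 0.2877, 0.2655]
eef_rot: [0.999, -0.051, 0.015, -0.005]
ft_force: [-8.8, -3.3, 27.3]
finger_gap: 0.483
```

Emit:
send_rows(
  moves=[
    [[0,0,0.006,0,-1]],
  ],
)

```text
time: 24.88
ee_pos: [0.468, 0.2877, 0.2656]
eef_rot: [0.999, -0.051, 0.015, -0.005]
ft_force: [-3.3, -2.0, 5.0]
finger_gap: 0.487
```

Emit:
send_rows(
  moves=[
    [[0,0,0,0,0.4],[0,0,0,0,1],[0,0,0,0,1],[0,0,0,0,1],[0,0,-0.1,0,1],[0,0,-0.2,0,1],[0,0,-0.2,0,1],[0,0,-0.15,0,1]],
  ],
)

```text
time: 25.88
ee_pos: [0.4652, 0.2869, 0.3679]
eef_rot: [0.999, -0.051, 0.015, -0.005]
ft_force: [-0.7, -0.0, -0.7]
finger_gap: 0.999
```

```bash
python3 plan.py .5537 -.0203 .13; python3 -c "
from h import *
grab('top','t6'); grab('side','s6')
from meas import *
p,d,c=load('t6');W=cloud(d,c);show(comps(W,.108,.128,box=(.1,.9,-.5,.45)));show(comps(W,.040,.056,box=(.4,.65,-.15,.1)))"
```

```text
t 25.88 grasp [0.4704 0.2885 0.197 ] jaw -95.82 tilt 1.82 gap 0.999 F [-0.7 -0.  -0.7] q [ 0.55  0.26  1.85 -0.01  1.    2.23]
units [0.749 1.997 0.444] min rows 5.23
{'px': array([126., 177.]), 'n': 387, 'z': 0.12191197838893308, 'rect': array([570.8, 287.4,  58.8,  51.7,  75.1]), 'circ': array([570.9, 287.8,  29.9])}
{'px': array([121., 217.]), 'n': 79, 'z': 0.1220487406705012, 'rect': array([490.9, 288.3,  45.4,   9.9,  87.9]), 'circ': array([491.6, 288.4,  22.9])}
{'px': array([114., 234.]), 'n': 56, 'z': 0.1219773432955602, 'rect': array([458. , 305.3,  18.2,  13.5,  88.1]), 'circ': array([458.5, 305.3,  11. ])}
{'px': array([118., 276.]), 'n': 377, 'z': 0.12172823026582968, 'rect': array([374.7, 295. ,  52.7,  53.1,  16.8]), 'circ': array([374.7, 295.4,  27.3])}
{'px': array([280., 190.]), 'n': 237, 'z': 0.04753993794821887, 'rect': array([553.8, -20. ,  49.9,  50. ,  64.2]), 'circ': array([553.6, -20.2,  25.9])}
```

View pics/s6.png

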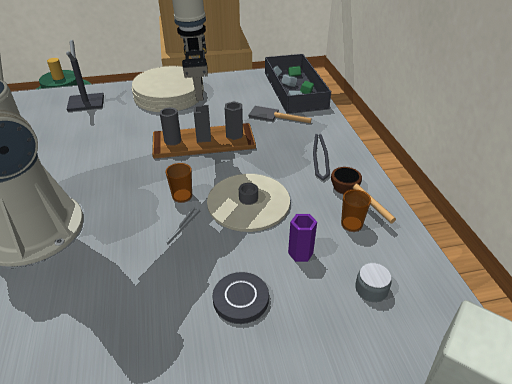

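Emit:
send_rows(
  moves=[
    [[0.05,0.13,0,0,1],[0.1,0.28,0,0,1],[0.12,0.31,0,0,1],[0.12,0.31,0,0,1],[0.12,0.31,0.03,0,1],[0.1,0.27,0.08,0,1],[0.06,0.18,0.1,0,1],[0.03,0.08,0.1,0,1]],
  ],
)

```text
time: 26.98
ee_pos: [0.5448, -0.0097, 0.3195]
eef_rot: [0.999, -0.049, 0.017, -0.007]
ft_force: [0.1, 0.9, 0.8]
finger_gap: 1.002
```

Emit:
send_rows(
  moves=[
    [[0.01,0.03,0.08,0,1],[0,0,0.02,0,1]],
  ],
)

```text
time: 27.22
ee_pos: [0.5459, -0.014, 0.3022]
eef_rot: [0.999, -0.05, 0.016, -0.007]
ft_force: [1.0, 0.2, 0.3]
finger_gap: 0.999
```

```bash
python3 plan.py .5537 -.0203 .037
```

```text
t 27.23 grasp [ 0.5515 -0.0118  0.1313] jaw -95.7 tilt 2.01 gap 0.999 F [1.  0.2 0.3] q [-0.03  0.35  1.9   0.02  0.86  1.63]
units [0.    0.065 0.628] min rows 1.51
```

Emit:
send_rows(
  moves=[
    [[0,0.035,0.08,0,1],[0,0.025,0.12,0,1],[0,0,0.12,0,1],[0,0,0.11,0,1],[0,0,0.07,0,1],[0,0,0.04,0,1],[0,0,0.01,0,1]],
  ],
)

```text
time: 28.1
ee_pos: [0.5479, -0.019, 0.2159]
eef_rot: [0.999, -0.047, 0.017, -0.007]
ft_force: [-0.1, -0.2, -0.2]
finger_gap: 1.001
```

```bash
python3 plan.py .5537 -.0203 .037; python3 -c "
from h import *
grab('wrist','w7')"
```

```text
t 28.1 grasp [ 0.5538 -0.0168  0.045 ] jaw -95.39 tilt 2.11 gap 1.001 F [-0.1 -0.2 -0.2] q [-0.04  0.48  1.95  0.02  0.68  1.61]
units [-0.     0.024  0.053] min rows 0.14
```

View pics/w7.png

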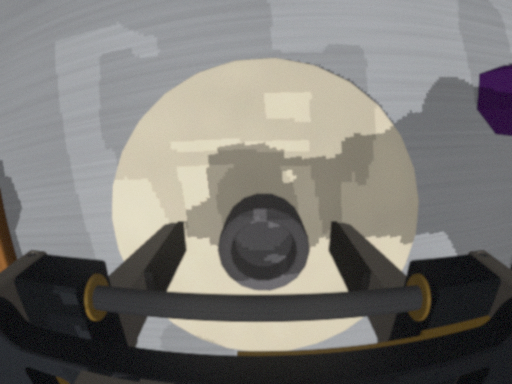

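Emit:
send_rows(
  moves=[
    [[0,0.024,0.035,0,1],[0,0,0.025,0,1],[0,0,0,0,-1],[0,0,0,0,-1],[0,0,0,0,-1],[0,0,0,0,-1],[0,0,0,0,-1],[0,0,0,0,-1]],
  ],
  squeeze=20,
)

```text
time: 29.15
ee_pos: [0.5485, -0.0229, 0.2076]
eef_rot: [0.999, -0.047, 0.018, -0.007]
ft_force: [0.2, -0.2, 0.0]
finger_gap: 0.565
```

```bash
python3 plan.py .5537 -.0203 .117 .4749 -.3238 .12
```

```text
t 29.15 grasp [ 0.5548 -0.0207  0.0367] jaw -95.4 tilt 2.24 gap 0.565 F [ 0.2 -0.2  0. ] q [-0.05  0.5   1.95  0.02  0.66  1.6 ]
units [ 0.011 -0.011 -0.535] min rows 1.28
units [-0.33   2.063 -0.065] min rows 5.02
```

Emit:
send_rows(
  moves=[
    [[0,0,-0.06,0,-1],[0,0,-0.15,0,-1],[0,0,-0.18,0,-1],[-0.02,0.1,-0.1,0,-1],[-0.04,0.22,-0.05,0,-1],[-0.05,0.27,0,0,-1],[-0.05,0.27,0,0,-1],[-0.05,0.27,0,0,-1]],
  ],
)

```text
time: 30.15
ee_pos: [0.4949, -0.195, 0.2886]
eef_rot: [0.999, -0.045, 0.017, -0.007]
ft_force: [-0.1, 0.2, -3.2]
finger_gap: 0.557
```

```bash
python3 plan.py .4749 -.3238 .12
```

```text
t 30.15 grasp [ 0.5009 -0.1929  0.1177] jaw -95.12 tilt 2.13 gap 0.557 F [-0.1  0.2 -3.2] q [-0.39  0.35  1.94  0.03  0.82  1.25]
units [-0.094  0.884 -0.032] min rows 2.14
```

Emit:
send_rows(
  moves=[
    [[-0.02,0.24,0,0,-1],[-0.02,0.22,0,0,-1],[-0.02,0.18,0,0,-1],[-0.01,0.1,0,0,-1],[-0.01,0.04,0,0,-1],[0,0,0,0,-1]],
  ],
)

```text
time: 30.9
ee_pos: [0.4664, -0.3186, 0.2861]
eef_rot: [0.999, -0.047, 0.016, -0.007]
ft_force: [0.2, 0.3, -1.8]
finger_gap: 0.556
```

```bash
python3 plan.py .4749 -.3238 .0447; python3 -c "
from h import *
grab('side','s8')"
```

```text
t 30.9 grasp [ 0.4719 -0.3164  0.1152] jaw -95.42 tilt 2.0 gap 0.556 F [ 0.2  0.3 -1.8] q [-0.61  0.4   1.87  0.04  0.85  1.03]
units [0.01  0.055 0.47 ] min rows 1.13
```

View pics/s8.png

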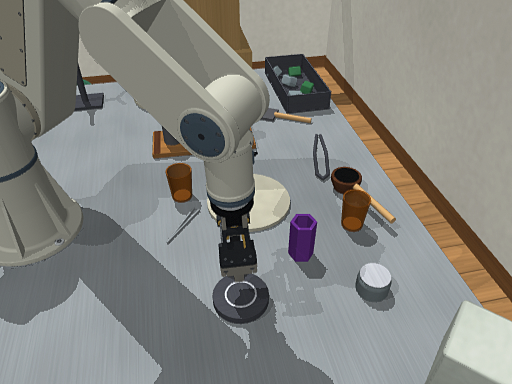

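Emit:
send_rows(
  moves=[
    [[0.005,0.03,0.06,0,-1],[0.005,0.025,0.1,0,-1],[0,0,0.1,0,-1],[0,0,0.08,0,-1],[0,0,0.05,0,-1],[0,0,0.02,0,-1],[0,0,0,0,-1]],
  ],
)

```text
time: 31.82
ee_pos: [0.4698, -0.3242, 0.2189]
eef_rot: [0.999, -0.046, 0.015, -0.008]
ft_force: [-0.8, 0.4, -2.5]
finger_gap: 0.558
```

```bash
python3 plan.py .4749 -.3238 .0447
```

```text
t 31.82 grasp [ 0.475  -0.3217  0.048 ] jaw -95.24 tilt 1.94 gap 0.558 F [-0.8  0.4 -2.5] q [-0.62  0.51  1.89  0.04  0.73  1.01]
units [-0.     0.015  0.022] min rows 0.06
```

Emit:
send_rows(
  moves=[
    [[0,0.014,0.012,0,-1],[0,0,0.008,0,-1]],
  ],
)

```text
time: 32.08
ee_pos: [0.47, -0.3266, 0.2165]
eef_rot: [0.999, -0.046, 0.016, -0.008]
ft_force: [0.0, 0.2, -2.8]
finger_gap: 0.56
```

Emit:
send_rows(
  moves=[
    [[0,0,0.01,0,-1]],
  ],
)

```text
time: 32.2
ee_pos: [0.4701, -0.3267, 0.2155]
eef_rot: [0.999, -0.046, 0.016, -0.008]
ft_force: [-4.6, 4.4, 18.0]
finger_gap: 0.557
```

Emit:
send_rows(
  moves=[
    [[0,0,0.01,0,-1]],
  ],
)

```text
time: 32.33
ee_pos: [0.4702, -0.3267, 0.2154]
eef_rot: [0.999, -0.046, 0.016, -0.008]
ft_force: [-7.8, 5.9, 25.5]
finger_gap: 0.561
```

Contact at the expected height. Release and lift.

Emit:
send_rows(
  moves=[
    [[0,0,0,0,0.4],[0,0,0,0,1],[0,0,0,0,1],[0,0,0,0,1],[0,0,-0.1,0,1],[0,0,-0.2,0,1],[0,0,-0.25,0,1],[0,0,-0.3,0,1]],
  ],
)

```text
time: 33.33
ee_pos: [0.4654, -0.3281, 0.3465]
eef_rot: [0.999, -0.046, 0.014, -0.009]
ft_force: [0.0, 0.6, -0.4]
finger_gap: 1.005
```

Emit:
send_rows(
  moves=[
    [[0.03,-0.15,-0.25,0,1],[0.03,-0.25,-0.1,0,1],[0.03,-0.35,0,0,1],[0.03,-0.35,0,0,1]],
  ],
)

```text
time: 33.83
ee_pos: [0.4974, -0.1655, 0.413]
eef_rot: [0.999, -0.049, 0.02, -0.006]
ft_force: [1.4, 0.4, -0.3]
finger_gap: 1.002
```

```bash
python3 plan.py .4722 .2884 .2; python3 -c "
from h import *
grab('top','t9'); grab('side','s9')
from meas import *
p,d,c=load('t9');W=cloud(d,c);show(comps(W,.108,.128,box=(.1,.9,-.5,.45)));show(comps(W,.050,.062,box=(.4,.65,-.4,-.25)))"
```

```text
t 33.83 grasp [ 0.5043 -0.1639  0.2421] jaw -95.58 tilt 2.36 gap 1.002 F [ 1.4  0.4 -0.3] q [-0.33  0.18  1.85  0.02  1.08  1.33]
units [-0.518 -2.976  0.3  ] min rows 7.29
{'px': array([126., 177.]), 'n': 384, 'z': 0.12198028127367017, 'rect': array([570.9, 287.9,  59.6,  51.7,  75.2]), 'circ': array([570.6, 288. ,  29.8])}
{'px': array([123., 227.]), 'n': 381, 'z': 0.12180102227177503, 'rect': array([471.9, 290.4,  46.1,  45.3,  83.9]), 'circ': array([472.2, 290.4,  31.8])}
{'px': array([118., 276.]), 'n': 370, 'z': 0.12158075574567717, 'rect': array([374.6, 295.2,  53.1,  52.7,  64.2]), 'circ': array([375.1, 296.3,  27.8])}
```

View pics/t9.png

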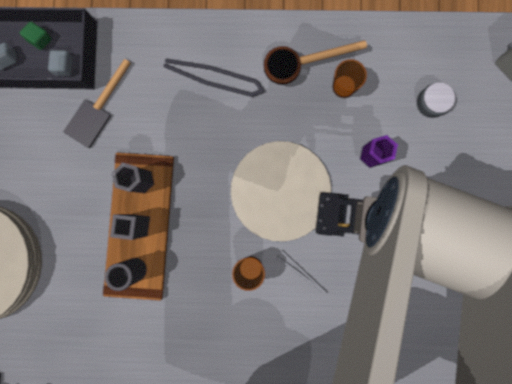

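View pics/s9.png

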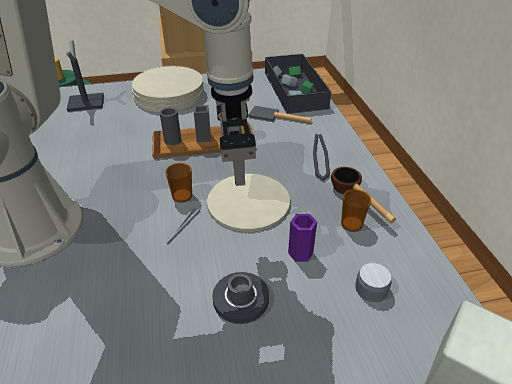

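Emit:
send_rows(
  moves=[
    [[-0.03,-0.15,0,0,1],[-0.05,-0.3,0,0,1],[-0.06,-0.38,0,0,1],[-0.06,-0.38,0.02,0,1],[-0.06,-0.38,0.02,0,1],[-0.06,-0.36,0.04,0,1],[-0.06,-0.33,0.06,0,1],[-0.04,-0.25,0.06,0,1]],
  ],
)

```text
time: 34.92
ee_pos: [0.4718, 0.2272, 0.3924]
eef_rot: [0.998, -0.049, 0.025, -0.006]
ft_force: [0.8, -0.2, -0.2]
finger_gap: 1.0
```

Emit:
send_rows(
  moves=[
    [[-0.03,-0.15,0.04,0,1],[-0.02,-0.08,0,0,1],[0,-0.02,0,0,1],[0,0,0,0,1]],
  ],
)

```text
time: 35.42
ee_pos: [0.4685, 0.2667, 0.388]
eef_rot: [0.999, -0.048, 0.026, -0.006]
ft_force: [0.2, -0.2, 0.0]
finger_gap: 1.002
```

```bash
python3 plan.py .472 .2904 .0935 -96; python3 -c "
from h import *
from meas import *
p,d,c=load('s9');W=cloud(d,c);show(comps(W,.050,.062,20,box=(.4,.65,-.4,-.25)));show(comps(W,.016,.024,100,box=(.4,.65,-.45,-.22)))
grab('top','t10');p,d,c=load('t10');W=cloud(d,c);show(comps(W,.049,.062,20,box=(.4,.65,-.4,-.25)));show(comps(W,.0145,.025,100,box=(.4,.65,-.45,-.22)))"
```

```text
t 35.42 grasp [0.4774 0.2682 0.2173] jaw -95.44 tilt 3.02 gap 1.002 F [ 0.2 -0.2  0. ] q [ 0.52  0.22  1.85 -0.02  1.02  2.2 ]
units [-0.092 -0.132  0.824] min rows 2.01
twist units 0.1
{'px': array([304., 245.]), 'n': 45, 'z': 0.055781093041762486, 'rect': array([ 634. , -252.6,    4.9,   31.7,   78.4]), 'circ': array([ 634. , -252.7,   15.9])}
{'px': array([240., 284.]), 'n': 254, 'z': 0.05468315118240569, 'rect': array([ 474.9, -325.8,   50.1,   49.9,   17.5]), 'circ': array([ 474.6, -325.9,   26.1])}
{'px': array([240., 299.]), 'n': 1494, 'z': 0.019314968588182158, 'rect': array([ 476.3, -326.2,  121. ,  117. ,   82. ]), 'circ': array([ 474.2, -326.3,   61.2])}
{'px': array([423., 230.]), 'n': 283, 'z': 0.05552467158314356, 'rect': array([ 474.4, -322.5,   50.3,   50.6,    0. ]), 'circ': array([ 474.4, -322.4,   26.1])}
{'px': array([417., 229.]), 'n': 1798, 'z': 0.020148769948992007, 'rect': array([ 474.9, -323.5,  117.6,  119.6,    1.1]), 'circ': array([ 474.4, -324.2,   60.5])}
```

Emit:
send_rows(
  moves=[
    [[-0.04,-0.06,0.05,0.1,1],[-0.04,-0.06,0.12,0,1],[-0.01,-0.01,0.16,0,1],[0,0,0.16,0,1],[0,0,0.12,0,1],[0,0,0.08,0,1],[0,0,0.05,0,1],[0,0,0.01,0,1]],
  ],
)

```text
time: 36.48
ee_pos: [0.4622, 0.2881, 0.271]
eef_rot: [0.998, -0.057, 0.026, -0.006]
ft_force: [0.4, -0.5, 0.3]
finger_gap: 0.996
```

```bash
python3 plan.py .472 .2904 .0935 -96; python3 -c "
from h import *
grab('wrist','w11')"
```

```text
t 36.48 grasp [0.4712 0.2897 0.1002] jaw -96.47 tilt 3.07 gap 0.996 F [ 0.4 -0.5  0.3] q [ 0.56  0.39  1.93 -0.03  0.77  2.27]
units [ 0.002 -0.004  0.045] min rows 0.11
twist units -0.08
```

View pics/w11.png

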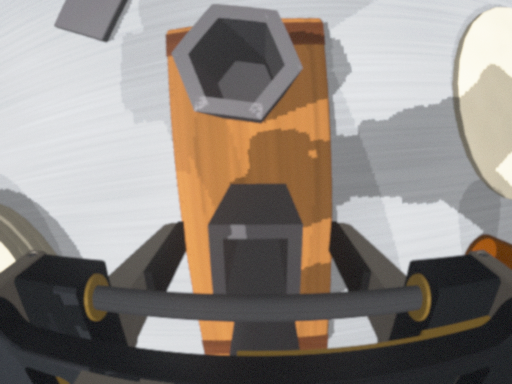

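Emit:
send_rows(
  moves=[
    [[0.002,0,0.03,0,1],[0,0,0,0,-1],[0,0,0,0,-1],[0,0,0,0,-1],[0,0,0,0,-1],[0,0,0,0,-1],[0,0,0,0,-1]],
  ],
  squeeze=25,
)

```text
time: 37.4
ee_pos: [0.4633, 0.2884, 0.268]
eef_rot: [0.998, -0.057, 0.027, -0.007]
ft_force: [0.2, -1.3, -0.9]
finger_gap: 0.492
```

```bash
python3 plan.py .472 .2904 .235 .493 -.0405 .235
```

```text
t 37.4 grasp [0.4727 0.2902 0.0972] jaw -96.46 tilt 3.22 gap 0.492 F [ 0.2 -1.3 -0.9] q [ 0.56  0.39  1.93 -0.03  0.76  2.27]
units [ 0.044 -0.016 -0.917] min rows 2.2
units [ 0.389  2.176 -0.016] min rows 5.31
```

Emit:
send_rows(
  moves=[
    [[0,0,-0.06,0,-1],[0,0,-0.16,0,-1],[0,0,-0.22,0,-1],[0.01,0,-0.22,0,-1],[0.02,0.06,-0.15,0,-1],[0.03,0.16,-0.06,0,-1],[0.05,0.26,0,0,-1],[0.05,0.28,0,0,-1]],
  ],
)

```text
time: 38.4
ee_pos: [0.4649, 0.1695, 0.4024]
eef_rot: [0.998, -0.054, 0.025, -0.006]
ft_force: [1.2, 0.2, -4.1]
finger_gap: 0.486
```

```bash
python3 plan.py .493 -.0405 .235
```

```text
t 38.4 grasp [0.4735 0.171  0.2316] jaw -96.22 tilt 2.93 gap 0.486 F [ 1.2  0.2 -4.1] q [ 0.35  0.14  1.92 -0.01  1.03  2.03]
units [ 0.284  1.387 -0.028] min rows 3.4
```

Emit:
send_rows(
  moves=[
    [[0.06,0.28,0,0,-1],[0.06,0.28,0,0,-1],[0.06,0.26,0,0,-1],[0.05,0.22,0,0,-1],[0.03,0.14,0,0,-1],[0.02,0.07,0,0,-1],[0,0.02,0,0,-1],[0,0,0,0,-1]],
  ],
)

```text
time: 39.4
ee_pos: [0.4831, -0.0323, 0.4026]
eef_rot: [0.998, -0.056, 0.023, -0.006]
ft_force: [0.5, 1.3, -4.2]
finger_gap: 0.49
```

```bash
python3 plan.py .493 -.0405 .0912
```

```text
t 39.4 grasp [ 0.4912 -0.0307  0.2318] jaw -96.37 tilt 2.76 gap 0.49 F [ 0.5  1.3 -4.2] q [-0.07  0.12  1.94  0.01  1.03  1.6 ]
units [-0.024  0.077  0.936] min rows 2.26
```

Emit:
send_rows(
  moves=[
    [[-0.012,0.04,0.09,0,-1],[-0.012,0.035,0.17,0,-1],[0,0,0.18,0,-1],[0,0,0.16,0,-1],[0,0,0.12,0,-1],[0,0,0.07,0,-1],[0,0,0.03,0,-1],[0,0,0,0,-1]],
  ],
)

```text
time: 40.4
ee_pos: [0.4824, -0.0396, 0.2719]
eef_rot: [0.998, -0.053, 0.022, -0.006]
ft_force: [0.1, 0.2, -3.3]
finger_gap: 0.491
```

```bash
python3 plan.py .493 -.0405 .0912
```

```text
t 40.4 grasp [ 0.4901 -0.0379  0.1011] jaw -96.05 tilt 2.64 gap 0.491 F [ 0.1  0.2 -3.3] q [-0.09  0.31  2.06  0.02  0.73  1.57]
units [0.018 0.016 0.067] min rows 0.17
```

Emit:
send_rows(
  moves=[
    [[0.008,0.008,0.02,0,-1],[0.008,0.008,0.015,0,-1],[0,0,0.012,0,-1],[0,0,0.01,0,-1]],
  ],
)

```text
time: 40.9
ee_pos: [0.4859, -0.0425, 0.2645]
eef_rot: [0.998, -0.053, 0.024, -0.006]
ft_force: [-0.3, 0.2, -4.3]
finger_gap: 0.49
```

Emit:
send_rows(
  moves=[
    [[0,0,0.01,0,-1],[0,0,0.01,0,-1]],
  ],
)

```text
time: 41.15
ee_pos: [0.4862, -0.0425, 0.2625]
eef_rot: [0.998, -0.053, 0.024, -0.006]
ft_force: [-8.7, 2.3, 30.8]
finger_gap: 0.487
```

Emit:
send_rows(
  moves=[
    [[0,0,0.008,0,-1]],
  ],
)

```text
time: 41.28
ee_pos: [0.4863, -0.0425, 0.2626]
eef_rot: [0.998, -0.053, 0.024, -0.006]
ft_force: [-8.3, 1.0, 19.2]
finger_gap: 0.489
```

Emit:
send_rows(
  moves=[
    [[0,0,0.006,0,-1]],
  ],
)

```text
time: 41.4
ee_pos: [0.4863, -0.0425, 0.2626]
eef_rot: [0.998, -0.053, 0.024, -0.006]
ft_force: [-4.8, 0.1, 8.6]
finger_gap: 0.488
```

```bash
python3 plan.py .493 -.0405 .0912
```

```text
t 41.4 grasp [ 0.4945 -0.0408  0.0918] jaw -96.04 tilt 2.83 gap 0.488 F [-4.8  0.1  8.6] q [-0.1   0.33  2.06  0.02  0.71  1.57]
units [-0.011 -0.001  0.004] min rows 0.03
```

Emit:
send_rows(
  moves=[
    [[0,0,0,0,0.4],[0,0,0,0,1],[0,0,0,0,1],[0,0,0,0,1],[0,0,-0.1,0,1],[0,0,-0.2,0,1],[0,0,-0.2,0,1],[0,0,-0.2,-0.4,1]],
  ],
)

```text
time: 42.4
ee_pos: [0.4809, -0.0434, 0.3719]
eef_rot: [0.999, -0.032, 0.024, -0.006]
ft_force: [0.4, 0.1, -0.4]
finger_gap: 1.0
```

Emit:
send_rows(
  moves=[
    [[0,0,0,-0.9,1],[0,0,0,-0.9,1],[0,0,0,-0.9,1],[0,0,0,-0.4,1]],
  ],
)

```text
time: 42.9
ee_pos: [0.4812, -0.0436, 0.3793]
eef_rot: [0.991, 0.127, 0.029, -0.001]
ft_force: [0.8, 1.2, 0.2]
finger_gap: 1.002
```

```bash
python3 plan.py .5708 .2878 .19 -74.8; python3 -c "
from h import *
grab('top','t12')
from meas import *
p,d,c=load('t12');W=cloud(d,c);show(comps(W,.108,.128,box=(.1,.9,-.5,.45)))"
```

```text
t 42.9 grasp [ 0.4909 -0.0421  0.2086] jaw -75.37 tilt 3.29 gap 1.002 F [0.8 1.2 0.2] q [-0.1   0.15  1.97  0.02  0.97  1.21]
units [ 1.063 -1.994  0.173] min rows 5.44
twist units -0.1
{'px': array([126., 177.]), 'n': 390, 'z': 0.12201500897893858, 'rect': array([570.7, 287.5,  58.6,  51.6,  75.7]), 'circ': array([570.9, 287.8,  29.8])}
{'px': array([119., 276.]), 'n': 379, 'z': 0.12176506971672363, 'rect': array([374.7, 295. ,  53.1,  52.8,  14.6]), 'circ': array([374.2, 295.4,  27.3])}
```

Emit:
send_rows(
  moves=[
    [[0.06,-0.12,0,-0.1,1],[0.12,-0.22,0,0,1],[0.15,-0.28,0,0,1],[0.15,-0.29,0.02,0,1],[0.15,-0.28,0.03,0,1],[0.14,-0.26,0.04,0,1],[0.11,-0.2,0.02,0,1],[0.07,-0.13,0,0,1]],
  ],
)

```text
time: 43.95
ee_pos: [0.5518, 0.2591, 0.3762]
eef_rot: [0.991, 0.128, 0.032, -0.0]
ft_force: [-0.2, -0.3, -0.2]
finger_gap: 0.997
```

Emit:
send_rows(
  moves=[
    [[0.04,-0.07,0,0,1],[0.01,-0.02,0,0,1],[0,0,0,0,1]],
  ],
)

```text
time: 44.32
ee_pos: [0.5558, 0.2744, 0.3774]
eef_rot: [0.991, 0.128, 0.032, -0.0]
ft_force: [-1.0, -0.5, 0.3]
finger_gap: 0.998
```

```bash
python3 plan.py .5708 .2878 .0945 -74.8; python3 -c "
from h import *
grab('side','s13')
grab('top','t13')
from meas import *
p,d,c=load('t13');W=cloud(d,c);show(comps(W,.108,.128,box=(.1,.9,-.5,.45)))"
```

```text
t 44.33 grasp [0.5666 0.2758 0.2067] jaw -75.28 tilt 3.66 gap 0.998 F [-1.  -0.5  0.3] q [ 0.46  0.36  1.69 -0.02  1.03  1.79]
units [ 0.    -0.077  0.749] min rows 1.81
twist units -0.08
{'px': array([117., 171.]), 'n': 119, 'z': 0.1213566024996402, 'rect': array([583.1, 304.6,  15.4,  40.5,  57. ]), 'circ': array([581. , 301.4,  20.3])}
{'px': array([127., 188.]), 'n': 62, 'z': 0.12218884745973613, 'rect': array([546.7, 286.8,   9.7,  32.1,   7.1]), 'circ': array([549.5, 287.1,  16. ])}
{'px': array([289., 219.]), 'n': 279, 'z': 0.11673632130695821, 'rect': array([492.9, -39.1,  45.1,  44.7,  84. ]), 'circ': array([492.5, -38.7,  30.2])}
{'px': array([118., 276.]), 'n': 372, 'z': 0.12153587013447648, 'rect': array([374.9, 295.1,  52.9,  52.8,   4. ]), 'circ': array([374.9, 295.9,  27.4])}
```

View pics/s13.png

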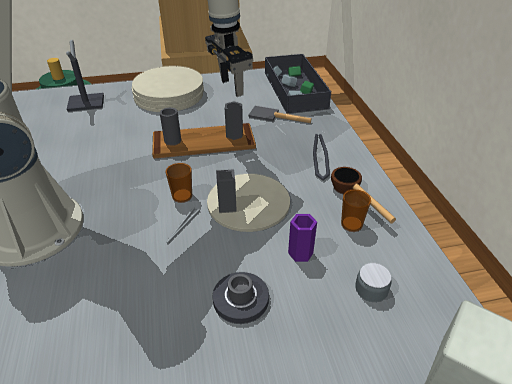

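Square is back upright at (0.493, -0.039), within 2 mm. Next the hex.

Emit:
send_rows(
  moves=[
    [[0,-0.04,0.06,-0.05,1],[0,-0.03,0.12,0,1],[0,0,0.14,0,1],[0,0,0.14,0,1],[0,0,0.11,0,1],[0,0,0.07,0,1],[0,0,0.04,0,1],[0,0,0.01,0,1]],
  ],
)

```text
time: 45.42
ee_pos: [0.5587, 0.2847, 0.2654]
eef_rot: [0.991, 0.13, 0.03, 0.001]
ft_force: [-0.8, -0.1, 0.6]
finger_gap: 1.004
```

```bash
python3 plan.py .5708 .2878 .0945 -74.8; python3 -c "
from h import *
grab('wrist','w14')"
```

```text
t 45.42 grasp [0.569  0.2859 0.0947] jaw -75.07 tilt 3.49 gap 1.004 F [-0.8 -0.1  0.6] q [ 0.47  0.5   1.76 -0.03  0.83  1.8 ]
units [ 0.015 -0.009  0.002] min rows 0.04
twist units -0.05
```

View pics/w14.png

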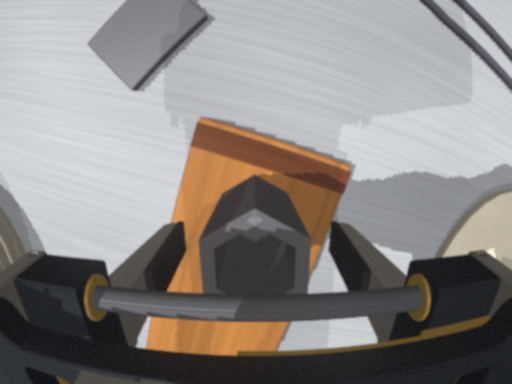

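Hex rim centred (203–309) between the fingers. Grip and lift.

Emit:
send_rows(
  moves=[
    [[0.012,-0.009,0,0,1],[0,0,0,0,-1],[0,0,0,0,-1],[0,0,0,0,-1],[0,0,0,0,-1],[0,0,0,0,-1],[0,0,0,0,-1]],
  ],
  squeeze=25,
)

```text
time: 46.35
ee_pos: [0.5607, 0.2869, 0.2676]
eef_rot: [0.991, 0.13, 0.032, -0.0]
ft_force: [-1.1, -0.7, -0.5]
finger_gap: 0.564
```

```bash
python3 plan.py .5708 .2878 .235 .6003 -.0646 .235
```

```text
t 46.35 grasp [0.5716 0.2883 0.097 ] jaw -75.08 tilt 3.68 gap 0.564 F [-1.1 -0.7 -0.5] q [ 0.48  0.5   1.75 -0.03  0.83  1.81]
units [ 0.052  0.01  -0.919] min rows 2.21
units [-0.415  2.321 -0.007] min rows 5.66
```

Emit:
send_rows(
  moves=[
    [[0,0,-0.06,0,-1],[0,0,-0.16,0,-1],[0.01,0,-0.22,0,-1],[0.01,0,-0.22,0,-1],[0,0.06,-0.15,0,-1],[-0.02,0.16,-0.06,0,-1],[-0.04,0.26,0,0,-1],[-0.05,0.28,0,0,-1]],
  ],
)

```text
time: 47.35
ee_pos: [0.5669, 0.1712, 0.4029]
eef_rot: [0.991, 0.132, 0.03, 0.001]
ft_force: [0.8, -0.2, -3.5]
finger_gap: 0.559
```

Emit:
send_rows(
  moves=[
    [[-0.05,0.28,0,0,-1],[-0.05,0.28,0,0,-1],[-0.05,0.28,0,0,-1],[-0.05,0.24,0,0,-1],[-0.04,0.18,0,0,-1],[-0.02,0.1,0,0,-1],[-0.01,0.04,0,0,-1],[0,0,0,0,-1]],
  ],
)

```text
time: 48.35
ee_pos: [0.5808, -0.0508, 0.4038]
eef_rot: [0.991, 0.131, 0.028, 0.001]
ft_force: [0.1, -0.7, -3.3]
finger_gap: 0.561
```

```bash
python3 plan.py .6003 -.0646 .091
```

```text
t 48.35 grasp [ 0.5904 -0.0498  0.2331] jaw -74.94 tilt 3.25 gap 0.561 F [ 0.1 -0.7 -3.3] q [-0.09  0.27  1.75  0.01  1.06  1.21]
units [-0.015  0.104  0.949] min rows 2.29
```

Emit:
send_rows(
  moves=[
    [[-0.008,0.05,0.09,0,-1],[-0.007,0.05,0.17,0,-1],[0,0,0.18,0,-1],[0,0,0.16,0,-1],[0,0,0.12,0,-1],[0,0,0.07,0,-1],[0,0,0.04,0,-1],[0,0,0,0,-1]],
  ],
)

```text
time: 49.35
ee_pos: [0.5901, -0.0626, 0.2723]
eef_rot: [0.991, 0.134, 0.028, 0.0]
ft_force: [0.2, -0.8, -3.7]
finger_gap: 0.568
```

```bash
python3 plan.py .6003 -.0646 .091
```

```text
t 49.35 grasp [ 0.5997 -0.0614  0.1016] jaw -74.63 tilt 3.23 gap 0.568 F [ 0.2 -0.8 -3.7] q [-0.11  0.45  1.83  0.02  0.81  1.18]
units [-0.006  0.021  0.07 ] min rows 0.18
```

Emit:
send_rows(
  moves=[
    [[0,0.01,0.02,0,-1],[0,0.01,0.015,0,-1],[0,0,0.012,0,-1],[0,0,0.01,0,-1]],
  ],
)

```text
time: 49.85
ee_pos: [0.5923, -0.0658, 0.2652]
eef_rot: [0.991, 0.134, 0.03, 0.001]
ft_force: [-1.0, 0.6, -3.8]
finger_gap: 0.567
```

Emit:
send_rows(
  moves=[
    [[0,0,0.01,0,-1]],
  ],
)

```text
time: 49.98
ee_pos: [0.5924, -0.0658, 0.2637]
eef_rot: [0.991, 0.134, 0.03, 0.001]
ft_force: [-1.2, 0.2, -3.2]
finger_gap: 0.565
```

Emit:
send_rows(
  moves=[
    [[0,0,0.01,0,-1]],
  ],
)

```text
time: 50.1
ee_pos: [0.5925, -0.0658, 0.2622]
eef_rot: [0.991, 0.134, 0.03, 0.001]
ft_force: [-0.3, 0.1, -2.7]
finger_gap: 0.561
```

Emit:
send_rows(
  moves=[
    [[0,0,0.006,0,-1]],
  ],
)

```text
time: 50.22
ee_pos: [0.5926, -0.0658, 0.2617]
eef_rot: [0.991, 0.134, 0.03, 0.001]
ft_force: [-4.1, 0.5, 9.5]
finger_gap: 0.565
```

```bash
python3 plan.py .6003 -.0646 .091
```

```text
t 50.23 grasp [ 0.6028 -0.0647  0.091 ] jaw -74.64 tilt 3.44 gap 0.565 F [-4.1  0.5  9.5] q [-0.12  0.46  1.83  0.02  0.79  1.17]
units [-0.016 -0.005 -0.001] min rows 0.04
```

Emit:
send_rows(
  moves=[
    [[0,0,0,0,0.4],[0,0,0,0,1],[0,0,0,0,1],[0,0,0,0,1],[0,0,-0.1,0,1],[0,0,-0.2,0,1],[0,0,-0.25,0,1],[0,0,-0.2,0,1]],
  ],
)

```text
time: 51.22
ee_pos: [0.5855, -0.0665, 0.3785]
eef_rot: [0.991, 0.134, 0.03, 0.001]
ft_force: [-0.2, -0.5, -0.4]
finger_gap: 0.999
```

```bash
python3 plan.py .3748 .2953 .2
```

```text
t 51.23 grasp [ 0.5955 -0.0654  0.2078] jaw -74.64 tilt 3.38 gap 0.999 F [-0.2 -0.5 -0.4] q [-0.12  0.31  1.76  0.02  1.02  1.17]
units [-0.782 -2.709 -0.018] min rows 6.77
```

Emit:
send_rows(
  moves=[
    [[-0.04,-0.12,0,0,1],[-0.07,-0.24,0,0,1],[-0.09,-0.3,0,0,1],[-0.09,-0.3,0,0,1],[-0.09,-0.3,0,0,1],[-0.09,-0.3,0,0,1],[-0.09,-0.3,0,0,1],[-0.07,-0.26,0,0,1]],
  ],
)

```text
time: 52.22
ee_pos: [0.3993, 0.2237, 0.368]
eef_rot: [0.991, 0.132, 0.029, 0.001]
ft_force: [0.4, -0.0, 0.4]
finger_gap: 0.998
```

Emit:
send_rows(
  moves=[
    [[-0.06,-0.2,0,0,1],[-0.04,-0.15,0,0,1],[-0.02,-0.08,0,0,1],[0,-0.02,0,0,1],[0,0,0,0,1]],
  ],
)

```text
time: 52.85
ee_pos: [0.3574, 0.287, 0.3634]
eef_rot: [0.991, 0.134, 0.027, 0.002]
ft_force: [0.1, 0.3, 0.4]
finger_gap: 1.0
```

```bash
python3 plan.py .3748 .2953 .0935; python3 -c "
from h import *
grab('top','t15')
from meas import *
p,d,c=load('t15');W=cloud(d,c);show(comps(W,.108,.128,box=(.1,.9,-.5,.45)))"
```

```text
t 52.85 grasp [0.3667 0.2875 0.1926] jaw -74.56 tilt 3.09 gap 1.0 F [0.1 0.3 0.4] q [ 0.69  0.13  2.03 -0.04  0.93  2.01]
units [ 0.031 -0.043  0.663] min rows 1.6
{'px': array([303., 165.]), 'n': 298, 'z': 0.11675733107490954, 'rect': array([601.6, -65.4,  50.8,  58.4,  46.1]), 'circ': array([601.5, -65.4,  29.3])}
{'px': array([289., 219.]), 'n': 277, 'z': 0.11696179306049581, 'rect': array([492.9, -39.1,  45. ,  44.8,  83.9]), 'circ': array([492.5, -38.7,  30.2])}
{'px': array([115., 268.]), 'n': 140, 'z': 0.12142401981301776, 'rect': array([390.1, 301.7,  19. ,  51.3,  24.8]), 'circ': array([383.2, 298.5,  25.6])}
```

Hex is back within ~1.5 mm. Now the round mould.

Emit:
send_rows(
  moves=[
    [[0.016,-0.022,0.06,0,1],[0.016,-0.022,0.12,0,1],[0,0,0.13,0,1],[0,0,0.13,0,1],[0,0,0.09,0,1],[0,0,0.05,0,1],[0,0,0.02,0,1],[0,0,0,0,1]],
  ],
)

```text
time: 53.9
ee_pos: [0.3683, 0.2934, 0.2692]
eef_rot: [0.991, 0.131, 0.027, 0.002]
ft_force: [0.1, -0.0, 0.6]
finger_gap: 1.001
```

```bash
python3 plan.py .3748 .2953 .0935; python3 -c "
from h import *
grab('wrist','w16')"
```

```text
t 53.9 grasp [0.3777 0.294  0.0985] jaw -74.9 tilt 3.16 gap 1.001 F [ 0.1 -0.   0.6] q [ 0.68  0.3   2.09 -0.05  0.71  2.02]
units [-0.018 -0.014  0.032] min rows 0.09
```

View pics/w16.png

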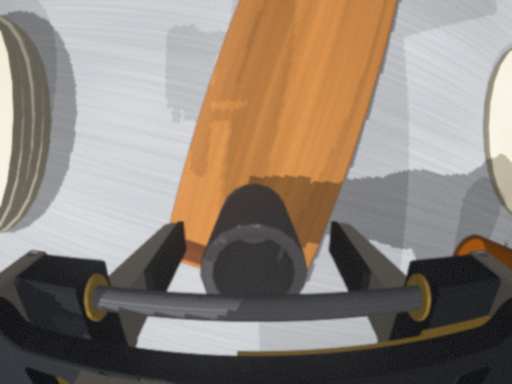

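Emit:
send_rows(
  moves=[
    [[-0.02,-0.014,0.03,0,1],[0,0,0,0,-1],[0,0,0,0,-1],[0,0,0,0,-1],[0,0,0,0,-1],[0,0,0,0,-1],[0,0,0,0,-1]],
  ],
  squeeze=25,
)

```text
time: 54.82
ee_pos: [0.3651, 0.2951, 0.2655]
eef_rot: [0.991, 0.132, 0.029, 0.001]
ft_force: [0.5, 0.4, 0.3]
finger_gap: 0.584
```

```bash
python3 plan.py .3748 .2953 .235 .5675 .0406 .235
```

```text
t 54.83 grasp [0.3749 0.296  0.0948] jaw -74.89 tilt 3.28 gap 0.584 F [0.5 0.4 0.3] q [ 0.69  0.3   2.09 -0.05  0.7   2.03]
units [ 0.051  0.014 -0.933] min rows 2.24
units [0.795 1.974 0.065] min rows 5.11
```

Emit:
send_rows(
  moves=[
    [[0,0,-0.06,0,-1],[0,0,-0.16,0,-1],[0.01,0,-0.22,0,-1],[0.01,0,-0.22,0,-1],[0.02,0.06,-0.15,0,-1],[0.06,0.14,-0.06,0,-1],[0.09,0.22,0,0,-1],[0.1,0.25,0,0,-1]],
  ],
)

```text
time: 55.82
ee_pos: [0.4243, 0.2072, 0.4056]
eef_rot: [0.991, 0.134, 0.027, 0.002]
ft_force: [-0.2, 0.3, -3.9]
finger_gap: 0.591
```

Emit:
send_rows(
  moves=[
    [[0.1,0.25,0,0,-1],[0.1,0.25,0,0,-1],[0.1,0.24,0,0,-1],[0.08,0.2,0,0,-1],[0.06,0.15,0,0,-1],[0.03,0.08,0,0,-1],[0.01,0.03,0,0,-1],[0,0,0,0,-1]],
  ],
)

```text
time: 56.82
ee_pos: [0.5429, 0.0454, 0.413]
eef_rot: [0.991, 0.133, 0.025, 0.002]
ft_force: [0.2, -0.2, -3.3]
finger_gap: 0.593
```

```bash
python3 plan.py .5675 .0406 .0888
```

```text
t 56.83 grasp [0.5515 0.046  0.2422] jaw -74.76 tilt 2.9 gap 0.593 F [ 0.2 -0.2 -3.3] q [ 0.08  0.21  1.81 -0.    1.07  1.39]
units [0.043 0.052 1.027] min rows 2.47
```

Emit:
send_rows(
  moves=[
    [[0.022,0.026,0.1,0,-1],[0.022,0.024,0.19,0,-1],[0,0,0.2,0,-1],[0,0,0.18,0,-1],[0,0,0.13,0,-1],[0,0,0.08,0,-1],[0,0,0.04,0,-1],[0,0,0,0,-1]],
  ],
)

```text
time: 57.82
ee_pos: [0.557, 0.0436, 0.267]
eef_rot: [0.991, 0.135, 0.024, 0.001]
ft_force: [-0.2, -0.3, -4.1]
finger_gap: 0.593
```

```bash
python3 plan.py .5675 .0406 .0888
```

```text
t 57.83 grasp [0.5652 0.0443 0.0962] jaw -74.46 tilt 2.78 gap 0.593 F [-0.2 -0.3 -4.1] q [0.08 0.41 1.91 0.   0.78 1.37]
units [0.006 0.028 0.05 ] min rows 0.14
```

Emit:
send_rows(
  moves=[
    [[0,0.014,0.015,0,-1],[0,0.014,0.012,0,-1],[0,0,0.01,0,-1]],
  ],
)

```text
time: 58.2
ee_pos: [0.5592, 0.0393, 0.2629]
eef_rot: [0.99, 0.135, 0.026, 0.001]
ft_force: [-0.1, -0.5, -4.0]
finger_gap: 0.587
```

Emit:
send_rows(
  moves=[
    [[0,0,0.01,0,-1]],
  ],
)

```text
time: 58.32
ee_pos: [0.5594, 0.0392, 0.2616]
eef_rot: [0.99, 0.135, 0.026, 0.001]
ft_force: [-0.7, 0.4, -3.9]
finger_gap: 0.584
```

Emit:
send_rows(
  moves=[
    [[0,0,0.01,0,-1]],
  ],
)

```text
time: 58.45
ee_pos: [0.5595, 0.0393, 0.2601]
eef_rot: [0.99, 0.135, 0.026, 0.001]
ft_force: [0.1, -0.3, -3.3]
finger_gap: 0.588
```

Emit:
send_rows(
  moves=[
    [[0,0,0.008,0,-1]],
  ],
)

```text
time: 58.58
ee_pos: [0.5597, 0.0392, 0.2595]
eef_rot: [0.99, 0.135, 0.026, 0.001]
ft_force: [-4.6, -1.4, 15.4]
finger_gap: 0.591
```

```bash
python3 plan.py .5675 .0406 .0888
```

```text
t 58.58 grasp [0.5687 0.04   0.0888] jaw -74.48 tilt 3.02 gap 0.591 F [-4.6 -1.4 15.4] q [0.07 0.42 1.91 0.   0.76 1.37]
units [-0.007 -0.006 -0.001] min rows 0.02
```

Emit:
send_rows(
  moves=[
    [[0,0,0,0,0.4],[0,0,0,0,0.9],[0,0,0,0,0.9],[0,0,0,0,0.9],[0,0,-0.1,0,0.9],[0,0,-0.2,0,0.9],[0,0,-0.3,0,0.9],[0,0,-0.3,0,0.9]],
  ],
)

```text
time: 59.58
ee_pos: [0.5518, 0.0387, 0.3982]
eef_rot: [0.991, 0.135, 0.025, 0.001]
ft_force: [0.1, -0.2, 0.2]
finger_gap: 0.949
```

Emit:
send_rows(
  moves=[
    [[-0.06,-0.15,-0.1,0,0.9],[-0.1,-0.25,0,0,0.9],[-0.12,-0.3,0,0,0.9],[-0.12,-0.3,0,0,0.9],[-0.12,-0.3,0,0,0.9],[-0.1,-0.25,0,0,0.9],[-0.05,-0.1,0,0,0.9],[0,0,0,0,0.9]],
  ],
)

```text
time: 60.58
ee_pos: [0.3835, 0.2556, 0.4187]
eef_rot: [0.99, 0.134, 0.034, -0.0]
ft_force: [0.2, 0.1, 0.4]
finger_gap: 0.956
```

```bash
python3 plan.py; python3 -c "
from h import *
grab('top','t17'); grab('side','s17')
from meas import *
for n in ('t17','t10','top0'):
    p,d,c=load(n);W=cloud(d,c);print(n);show(comps(W,.108,.126,box=(.1,.9,-.5,.2)));show(comps(W,.049,.062,100,box=(.4,.65,-.4,-.25)));show(comps(W,.08,.108,100,box=(.3,.9,-.3,.2)))"
```

```text
t 60.58 grasp [0.395  0.2572 0.2481] jaw -74.57 tilt 3.87 gap 0.956 F [0.2 0.1 0.4] q [ 0.6   0.06  1.97 -0.03  1.05  1.91]
t17
{'px': array([303., 165.]), 'n': 300, 'z': 0.11701880328195025, 'rect': array([601.2, -65. ,  50.7,  58.8,  46. ]), 'circ': array([601.3, -65. ,  29.4])}
{'px': array([250., 181.]), 'n': 269, 'z': 0.1165823216702091, 'rect': array([567.4,  40. ,  52.1,  51.9,   1. ]), 'circ': array([567.5,  39.7,  26.8])}
{'px': array([289., 219.]), 'n': 279, 'z': 0.11672317719840075, 'rect': array([493. , -39.1,  45.1,  44.6,  83.9]), 'circ': array([492.5, -38.6,  30.2])}
{'px': array([423., 230.]), 'n': 279, 'z': 0.055698765517877336, 'rect': array([ 474.3, -322.6,   50.3,   50.6,    1.7]), 'circ': array([ 474.2, -322.8,   25.9])}
{'px': array([350.,  74.]), 'n': 273, 'z': 0.08895684642688917, 'rect': array([ 793.6, -160.9,   66.5,   66.3,   46.5]), 'circ': array([ 794.3, -160.9,   34.1])}
{'px': array([382., 149.]), 'n': 407, 'z': 0.10389487197803537, 'rect': array([ 638.1, -225.9,   51.9,   59.5,   18. ]), 'circ': array([ 638. , -225.9,   29.8])}
{'px': array([247., 275.
[... 1018 characters left out ...]
  40.1,  52.1,  51.8,   1.7]), 'circ': array([567.5,  41.1,  26.9])}
{'px': array([290., 219.]), 'n': 281, 'z': 0.11670497997654061, 'rect': array([492.8, -40.6,  45.1,  44.8,  84.7]), 'circ': array([493.4, -40.5,  30.7])}
{'px': array([350.,  74.]), 'n': 270, 'z': 0.08892854203804834, 'rect': array([ 793.8, -161.2,   66.3,   66.2,   44.4]), 'circ': array([ 794.2, -161.4,   34.1])}
{'px': array([382., 149.]), 'n': 412, 'z': 0.10391538774790715, 'rect': array([ 637.7, -225.5,   52.6,   59. ,   76.1]), 'circ': array([ 637.8, -225.9,   29.9])}
{'px': array([247., 275.]), 'n': 233, 'z': 0.08946995842181682, 'rect': array([380.8,  41.6,  66.7,  65.1,   0.8]), 'circ': array([380.5,  42.4,  33.7])}
```

View pics/t17.png

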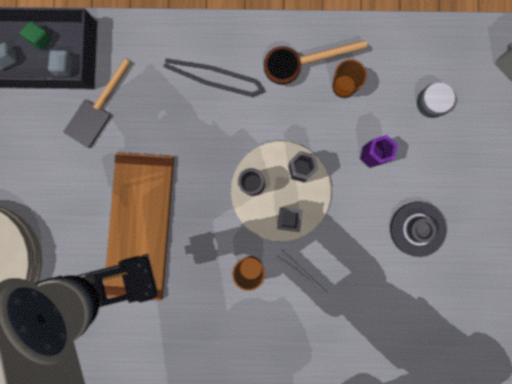

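View pics/s17.png

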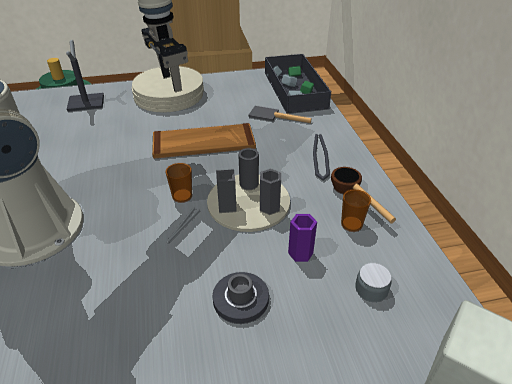

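All three tall moulds are back on their spots (pixels 303,165 / 250,181 / 289,219). The foot is in the ring, the tumblers are where they were, and the arm is clear. Handing in.

```bash
python3 -c "
from cell import arm
print(arm.sign_off())"
```

```text
the job is handed in; nothing more can be done
None
```

The job is done and handed in at about 61 s of the 128 s allowed. The hand-in gives no verdict, so this rests on my own last camera checks.

**What I did:** I stood the round, hex and square moulds on the board. Then I set the foot mould on the steel stand and put the square, hex and round moulds back on their starting spots. Each one was lowered until light contact, then released.

**Last checks (top camera, depth):**

| Item | Result | Limit |
|---|---|---|
| Tall moulds, distance from start spots | within about 2 mm, rims level at the right height | 15 mm |
| Foot mould, distance from the stand's centre | about 2 mm | 14 mm |
| Tumblers, movement | under 1 mm | 15 mm |

- **Arm:** it ended clear of everything, with no force on the wrist.
- **Purple look-alike:** it was left alone and did not move.

**Not as planned:** the tool's tilt crept up from 0.1° to 3.9° over the job, and the moves offer no way to correct that. I allowed for it when aiming. The moulds still settled upright.

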